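Bead finds under the inspection camera

TASK

Use the scoop, never the fingers, to take at least two of the amber beads from the blue tray and tip them into the white dish on the indexing stage; each bead must end up in the dish or still in the tray. Stand the scoop upright back on the black mat and let go of it, then grip the blue knob and turn it clockwise three clicks, to the red mark and no further, and finish holding it there: it springs home if let go. Leave the other things where they are.

Things in the scene. Friction and masses are not known exactly. Their poses are not given: they have to be found in the camera images.
- scoop_grip (a point): Middle of the grip zone of the scoop's upright red handle, a square post 16 x 16 mm; this point is on the post's axis, 80 mm above the scoop's underside, 25 mm below the post's top. Axes of the upright scoop: z up, x from the open nose towards the handle, y across. The scoop (about 90 g) starts upright on the mat, nose roughly towards the robot.
- scoop: Steel pan 60 mm wide (56 inside); origin on its underside, 20 mm noseward of the post's axis; axes as scoop_grip. Nose edge at x -45 mm, closed back at x +30 mm; floor 2.2 mm thick, back 22 mm high, sides sloping from 21 mm to nothing at the nose. The nose is a 7 mm ramp, 1.6 mm thick at its edge, with a 0.8 mm sill behind it: balls stay in when level, roll out when tipped 30 to 40 degrees.
- mat: Black rubber mat, 120 (x) x 100 (y) x 3 mm, fixed; origin at the centre of its underside. The scoop's place; it may exchange places with the tray.
- tray: Blue open tray, fixed, origin at the centre of its underside; outside 158 (x) x 76 (y) x 26 mm, upright walls 4 mm, floor 3 mm: inside 150 x 68 mm, 23 mm deep. The beads start in the half towards its -x end (nearer the robot), leaving the +x half free for the scoop to be set down in it.
- dish_floor (a point): Centre of the inner floor of the white round dish on the stage's turntable: inside 94 mm across, outside 100 mm, wall 27 mm above this point, this point 31 mm above the table. The dish turns with the knob.
- stage: Indexing stage: aluminium base plate 140 (x) x 260 (y) x 20 mm, fixed, origin at the centre of its underside. Turntable with dish centred at y = +65 mm, knob axis at y = -75 mm.
- knob_grip (a point): Point to grip on the knob, on its vertical axis, 57 mm above the table, 7 mm below the bar's top. The grip is a blue bar 42 long (its x) x 14 thick (its y) x 32 mm tall, on a black disc 44 mm across whose top is 23 mm below this point. The bar's -x end has a white line. Turned clockwise seen from above, this frame's yaw falls.
- knob (a joint): Knob angle, rad: 0 at home (end stop, its start), growing clockwise seen from above. A click every 24 degrees; the third is at 1.257, where the white line meets the red mark (black marks at the others). Hard end at 2.05. A spring of 0.04 to 0.07 N m drives it home when let go; the clicks add or take up to 0.035 N m between stops (resisting, then helping), but none holds it.
- bead0_center (a point): Centre of an amber glass bead, a smooth ball 18 mm across, 12 g.
- bead1_center (a point): Centre of an amber glass bead, a smooth ball 18 mm across, 12 g.
- bead2_center (a point): Centre of an amber glass bead, a smooth ball 18 mm across, 12 g.
- bead3_center (a point): Centre of an amber glass bead, a smooth ball 18 mm across, 12 g.
- bottle_a: Bystander, loose: amber dropper bottle with black top, 32 mm across, 100 mm tall; origin at its underside.
- bottle_b: Bystander, loose: amber dropper bottle with blue top, 32 mm across, 100 mm tall; origin at its underside.
- vial: Bystander, loose: small clear vial with white cap, 23 mm across, 48 mm tall; origin at its underside.
- swab_pot: Bystander, loose: clear pot, 60 mm across, 70 mm tall; origin at its underside.
- probe: Bystander, loose: probe with red handle, 160 mm long, lying down; origin in the middle of its length.
- find: Bystander, loose: bronze hilt fragment, about 90 mm long, on a cream pad; origin at its underside.
Mind the look-alikes: they are no part of the job. There is more than one size of the scoop; the one meant has the size given above.

How it is judged:
On the way, in this order (a step that is already met when the one before it is completed fails the run):
1. at least two beads lie in the dish ((((horizontal distance between bead1_center and dish_floor below 0.048 m and z of bead1_center in the frame of dish_floor between 0 and 0.029 m) and (horizontal distance between bead0_center and dish_floor below 0.048 m and z of bead0_center in the frame of dish_floor between 0 and 0.029 m)) or ((horizontal distance between bead2_center and dish_floor below 0.048 m and z of bead2_center in the frame of dish_floor between 0 and 0.029 m) and (horizontal distance between bead0_center and dish_floor below 0.048 m and z of bead0_center in the frame of dish_floor between 0 and 0.029 m)) or ((horizontal distance between bead2_center and dish_floor below 0.048 m and z of bead2_center in the frame of dish_floor between 0 and 0.029 m) and (horizontal distance between bead1_center and dish_floor below 0.048 m and z of bead1_center in the frame of dish_floor between 0 and 0.029 m)) or ((horizontal distance between bead3_center and dish_floor below 0.048 m and z of bead3_center in the frame of dish_floor between 0 and 0.029 m) and (horizontal distance between bead0_center and dish_floor below 0.048 m and z of bead0_center in the frame of dish_floor between 0 and 0.029 m)) or ((horizontal distance between bead3_center and dish_floor below 0.048 m and z of bead3_center in the frame of dish_floor between 0 and 0.029 m) and (horizontal distance between bead1_center and dish_floor below 0.048 m and z of bead1_center in the frame of dish_floor between 0 and 0.029 m)) or ((horizontal distance between bead3_center and dish_floor below 0.048 m and z of bead3_center in the frame of dish_floor between 0 and 0.029 m) and (horizontal distance between bead2_center and dish_floor below 0.048 m and z of bead2_center in the frame of dish_floor between 0 and 0.029 m)))), for 0.3 s.
2. the scoop stands upright on its mat, let go (horizontal distance between scoop and mat below 0.045 m and angle between scoop's own z axis and vertical below 0.08 rad and height (world z) of scoop below 0.008 m and contact force between the fingers and scoop below 0.05 N), for 0.3 s.
3. the gripped knob stands at the third click (value of joint knob between 1.15664 and 1.35664 rad and contact force between the fingers and knob above 1 N), for 0.4 s.
At the end, for the whole second after the job is handed in: Fingers hold the knob (over 1 N), still, at the third click, 1.257 rad +- 0.10; two or more beads in the dish, below its rim, every other bead in the dish or tray; the scoop untouched, upright (0.08 rad) on the mat, its origin within 45 mm of the mat's centre (all of step 2 and all of step 3 and velocity of joint knob between -0.1 and 0.1 rad/s and (((horizontal distance between bead1_center and dish_floor below 0.048 m and z of bead1_center in the frame of dish_floor between 0 and 0.029 m) and (horizontal distance between bead0_center and dish_floor below 0.048 m and z of bead0_center in the frame of dish_floor between 0 and 0.029 m)) or ((horizontal distance between bead2_center and dish_floor below 0.048 m and z of bead2_center in the frame of dish_floor between 0 and 0.029 m) and (horizontal distance between bead0_center and dish_floor below 0.048 m and z of bead0_center in the frame of dish_floor between 0 and 0.029 m)) or ((horizontal distance between bead2_center and dish_floor below 0.048 m and z of bead2_center in the frame of dish_floor between 0 and 0.029 m) and (horizontal distance between bead1_center and dish_floor below 0.048 m and z of bead1_center in the frame of dish_floor between 0 and 0.029 m)) or ((horizontal distance between bead3_center and dish_floor below 0.048 m and z of bead3_center in the frame of dish_floor between 0 and 0.029 m) and (horizontal distance between bead0_center and dish_floor below 0.048 m and z of bead0_center in the frame of dish_floor between 0 and 0.029 m)) or ((horizontal distance between bead3_center and dish_floor below 0.048 m and z of bead3_center in the frame of dish_floor between 0 and 0.029 m) and (horizontal distance between bead1_center and dish_floor below 0.048 m and z of bead1_center in the frame of dish_floor between 0 and 0.029 m)) or ((horizontal distance between bead3_center and dish_floor below 0.048 m and z of bead3_center in the frame of dish_floor between 0 and 0.029 m) and (horizontal distance between bead2_center and dish_floor below 0.048 m and z of bead2_center in the frame of dish_floor between 0 and 0.029 m))) and ((horizontal distance between bead0_center and dish_floor below 0.048 m and z of bead0_center in the frame of dish_floor between 0 and 0.029 m) or (x of bead0_center in the frame of tray between -0.08 and 0.08 m and y of bead0_center in the frame of tray between -0.038 and 0.038 m and height (world z) of bead0_center below 0.035 m)) and ((horizontal distance between bead1_center and dish_floor below 0.048 m and z of bead1_center in the frame of dish_floor between 0 and 0.029 m) or (x of bead1_center in the frame of tray between -0.08 and 0.08 m and y of bead1_center in the frame of tray between -0.038 and 0.038 m and height (world z) of bead1_center below 0.035 m)) and ((horizontal distance between bead2_center and dish_floor below 0.048 m and z of bead2_center in the frame of dish_floor between 0 and 0.029 m) or (x of bead2_center in the frame of tray between -0.08 and 0.08 m and y of bead2_center in the frame of tray between -0.038 and 0.038 m and height (world z) of bead2_center below 0.035 m)) and ((horizontal distance between bead3_center and dish_floor below 0.048 m and z of bead3_center in the frame of dish_floor between 0 and 0.029 m) or (x of bead3_center in the frame of tray between -0.08 and 0.08 m and y of bead3_center in the frame of tray between -0.038 and 0.038 m and height (world z) of bead3_center below 0.035 m))); the arm keeps its last pose, push and grip.
It fails at once if the knob is turned well past the third click (value of joint knob above 1.45664 rad).
It fails at once if the fingers touch a bead (contact force between the fingers and bead0 above 0.3 N or contact force between the fingers and bead1 above 0.3 N or contact force between the fingers and bead2 above 0.3 N or contact force between the fingers and bead3 above 0.3 N).
It fails at once if a bystander is moved by more than 20 mm (distance of any of bottle_a, bottle_b, vial, swab_pot, probe, find from where it was at the start of the episode above 0.02 m).
It also fails if it takes over 72 s, if anything falls off the work surface, if the arm or the gripper's body presses on something with over 40 N, if the wrist force passes 120 N, or if a joint passes its speed limit or range.

ROBOT

A 7-joint arm with a two-finger parallel gripper is mounted at the origin on the work surface. World frame = base frame: x ahead of the robot, y to its left, z up, the work surface at z = 0. Lengths are in m, angles in rad, forces in N, time in s.
With the tool pointing down it reaches from about 0.425 to 0.925 m from the base axis. Payload 6.8 kg.
Tool frame: the origin (TCP) lies midway between the tips of the shut fingers; the grasp point (between the pads) lies 19 mm behind it; z points along the fingers, y is the direction in which the jaws open and shut (so a half turn about z gives the same grasp; the last joint's range is limited). The gripper opens to 85 mm and grips with 20 to 120 N. Pads are 22 mm wide; open, the fingers measure 114 mm over their backs; the gripper's body (76 mm by 85 mm) begins 54 mm behind the grasp point. The pads swing forward as they close: fully open they stand 13 mm farther back than shut.
Start: joints at [1.093, 0.477, 0.022, 1.555, -0.011, 1.109, -0.083], TCP at [0.244, -0.629, 0.231] pointing down, gripper open.
Joint ranges: [-2.96, 2.96], [-0.34, 2.1], [-1.41, 1.46], [0.24, 2.44], [-1.37, 4.51], [0.17, 1.92], [-2.96, 2.96]. Speed limits (rad/s): [2.39, 2.39, 3.14, 3.14, 3.14, 3.14, 3.14].

INTERFACE

Orientations are given as a unit quaternion [w, x, y, z].
In Python, from station import bot, vision gives the robot as it stands.
- The arm moves only by the tool move_arm, never from a script. Its argument "increments" is text: rows parted by semicolons, each of 7 numbers parted by spaces: the opening, from 0 (shut) to 1 (fully open), then the shift along the world's x, y, z in mm, then the turn, a rotation vector about the world's x, y, z in rad. In form: grip x y z rx ry rz; .... A call has exactly 8 rows; each row shifts and turns the commanded pose from where the row before left it; what a row does not reach is not made up. A row lasts 1/8 s, in which the tool goes at most 62.5 mm and 10.7 degrees, less where a joint would pass 70% of its speed; a pose out of reach is approached as far as the arm can. A call with a gripper value outside its range is refused whole. The fingers move at their own pace and stop on an object; "newtons" is the grip in N (left out, the last holds). Time passes only in rows, so rows that do not move let the fingers close, or fill a call up. It gives the time, the measured TCP pose, the force and the opening at its end, in the units of the state.
- bot.get_obs(): the state, without advancing time (a new reading comes with each control period).
- vision.read_camera(name): name is "side" or "top"; returns (picture, depth): 480x640x3 uint8, red, green, blue; 480x640 float32, m along the optical axis (not along the pixel's ray), 0 where there is no reading.
- vision.calibration(name): a dict with "fx", "fy", "cx", "cy" (pixels), "R" (3x3) and "t" (3): a world point X has camera coordinates R X + t. Camera axes: x right, y down, z forward; pixel columns grow to the right and rows downward; lengths in m; the calibration is good to about 2 mm. A picture is of the moment at which its call begins. calibration takes no time and is no camera call.
- bot.hand_in(): hands the job in, once; it reports no verdict.
The state is a dict: "t": time; "q": joint angles; "joint_vel": joint speeds; "joint_torque": joint torques, N m; "eef_pos": TCP position; "tool_rot": TCP orientation; "contact_force": force on the tool from outside, world axes, zero at the start; "torque": the same for the moment, N m; "gripper_width": opening from 0.0 (shut) to 1.0 (fully open).
Only numpy, scipy, OpenCV 4.12 (cv2) and the standard library are available. Lean on these libraries where they do the work, as an engineer would, in place of code of your own. Each camera call takes 0.05 s, during which the arm holds its last target.

## Working session

There is one attempt and no reset: what is moved stays moved. The work goes in short steps, Python scripts to look and compute and a tool call to move; the robot and the scene stay as the last step left them, time stands still between calls to the robot, and variables do not carry over. Pictures are saved under pics/ and viewed, and the job is handed in when it is done.

Besides the shell and the picture viewer there is one more tool, called after "Request:" as a command line: name --argument value ..., lists and objects as JSON in quotes. move_arm: Moves the arm, as the interface text tells. Its arguments: {"type":"object","properties":{"increments":{"type":"string"},"newtons":{"type":"number"}},"required":["increments"]}

```bash
ls; mkdir -p pics; python3 - <<'E'
from station import bot, vision
import cv2
o=bot.get_obs();print({k:o[k] for k in('t','eef_pos','tool_rot','gripper_width')})
import numpy as np
for n in('top','side'):
    p,d=vision.read_camera(n);cv2.imwrite(f'pics/{n}0.png',p[...,::-1]);np.save(f'{n}0.npy',d);np.save(f'{n}0p.npy',p)
    c=vision.calibration(n);print(c)
E
```

```text
pics
{'t': 0.0, 'eef_pos': array([ 0.2437165 , -0.62881099,  0.23033483]), 'tool_rot': array([-8.91797047e-04,  9.82953913e-01,  1.83849809e-01, -2.37897812e-04]), 'gripper_width': 1.0005759794234086}
{'fx': 463.57417846383714, 'fy': 463.57417846383714, 'cx': 322.26522651841947, 'cy': 242.253388718378, 'R': array([[ 0.03435744, -0.99940459,  0.00316848],
       [-0.97242821, -0.03416141, -0.23068674],
       [ 0.23065763,  0.00484469, -0.97302291]]), 't': array([-0.05811417,  0.60219665,  1.01241614])}
{'fx': 466.9206638219856, 'fy': 466.9206638219856, 'cx': 316.98722015764326, 'cy': 237.27093391321182, 'R': array([[-0.99822868, -0.0567322 , -0.0179152 ],
       [-0.02651579,  0.69381657, -0.71966345],
       [ 0.05325796, -0.71791366, -0.6940919 ]]), 't': array([0.57893048, 0.08007549, 1.37560549])}
```

View pics/top0.png

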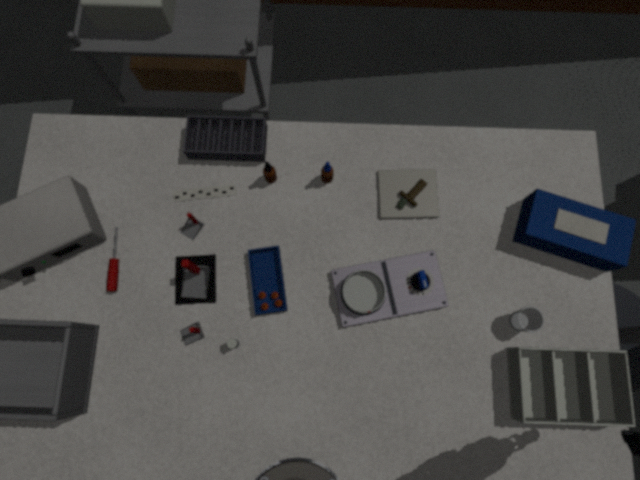

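View pics/side0.png

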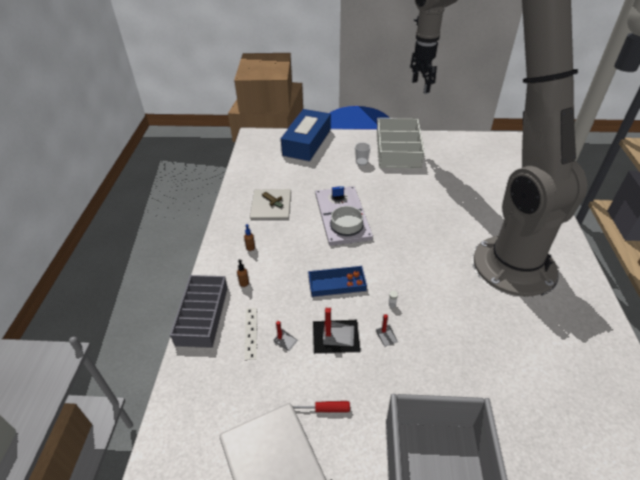

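The top view shows three scoops, at (192,228), (195,275) on the black mat, and (193,331). The mat one is the largest. The tray is at (267,280) with its beads at the near end. The dish is at (361,293), the knob at (420,281). I'll confirm with enlarged crops.

```bash
cat > h.py <<'E'
import numpy as np, cv2
from station import bot, vision
def cal(n):
    c=vision.calibration(n);return c,np.array(c['R']),np.array(c['t'])
def unproj(n,u,v,z=None,d=None):
    """pixel->world on plane z, or with depth d"""
    c,R,t=cal(n);r=np.array([(u-c['cx'])/c['fx'],(v-c['cy'])/c['fy'],1.])
    C=-R.T@t;w=R.T@r
    return C+w*((z-C[2])/w[2]) if d is None else C+w*d
def proj(n,X):
    c,R,t=cal(n);p=(np.atleast_2d(X)@R.T)+t
    return np.c_[c['fx']*p[:,0]/p[:,2]+c['cx'],c['fy']*p[:,1]/p[:,2]+c['cy']]
def cloud(n,d):
    c,R,t=cal(n);v,u=np.mgrid[:480,:640]
    P=np.stack([(u-c['cx'])/c['fx']*d,(v-c['cy'])/c['fy']*d,d],-1)
    return (P-t)@R
def crop(p,x0,y0,x1,y1,s,f):
    cv2.imwrite(f,cv2.resize(p[y0:y1,x0:x1,::-1],None,fx=s,fy=s,interpolation=cv2.INTER_CUBIC))
E
python3 - <<'E'
from h import *
p=np.load('top0p.npy');crop(p,165,200,295,345,4,'pics/a1.png');crop(p,320,240,455,335,5,'pics/a2.png')
p=np.load('side0p.npy');crop(p,250,255,410,355,5,'pics/a3.png')
for n in('top','side'):
    p=np.load(n+'0p.npy').astype(int);W=cloud(n,np.load(n+'0.npy'))
    r,g,b=p[...,0],p[...,1],p[...,2]
    for nm,m in(('blue',(b>r+40)&(b>g+25)),('red',(r>g+60)&(r>b+60)),('black',(r+g+b<100))):
        k,l,s,c=cv2.connectedComponentsWithStats(m.astype(np.uint8))
        for i in range(1,k):
            if s[i,4]>15:
                q=W[l==i];print(n,nm,s[i],np.percentile(q,[2,50,98],axis=0).round(3).tolist())
E
```

```text
top blue [ 527  191  108   74 3242] [[0.586, -0.753, 0.076], [0.656, -0.639, 0.08], [0.733, -0.524, 0.084]]
top blue [252 252  26  43 444] [[0.491, 0.072, -0.002], [0.542, 0.104, 0.002], [0.585, 0.131, 0.007]]
top blue [419 271   8  16  65] [[0.511, -0.279, 0.059], [0.532, -0.271, 0.063], [0.545, -0.264, 0.067]]
top blue [265 298   9  14  27] [[0.446, 0.077, -0.001], [0.46, 0.084, 0.001], [0.476, 0.095, 0.014]]
top red [108 260   9  30 174] [[0.486, 0.457, 0.017], [0.519, 0.464, 0.023], [0.553, 0.471, 0.028]]
top red [183 261   5   5  21] [[0.533, 0.262, 0.104], [0.537, 0.267, 0.107], [0.542, 0.272, 0.111]]
top black [    0     0   265   117 15133] [[1.273, 0.263, -0.762], [1.47, 1.085, -0.748], [1.911, 1.479, -0.201]]
top black [  261     0   379    84 25030] [[1.579, -1.43, -0.761], [1.813, -0.531, -0.749], [1.96, 0.209, -0.681]]
top black [246  43   6   9  37] [[1.025, 0.14, -0.193], [1.289, 0.219, -0.169], [1.296, 0.23, 0.209]]
top black [263 112   5   7  23] [[1.271, 0.206, -0.624], [1.287, 0.216, -0.594], [1.293, 0.223, -0.547]]
top black [ 184  117   80   45 2254] [[0.829, 0.1
[... 3088 characters left out ...]
 37 809] [[0.04, -0.003, 0.246], [0.06, 0.036, 0.29], [0.079, 0.073, 0.33]]
side black [333 195  11   5  38] [[0.507, -0.269, 0.023], [0.523, -0.256, 0.031], [0.538, 0.068, 0.294]]
side black [496 255  42  16  65] [[-0.029, 0.021, 0.053], [0.033, 0.064, 0.058], [0.068, 0.075, 0.063]]
side black [544 256   7  14  53] [[-0.088, -0.003, 0.024], [-0.074, 0.03, 0.042], [-0.071, 0.039, 0.053]]
side black [239 263   5   8  21] [[0.779, 0.105, 0.062], [0.782, 0.109, 0.073], [0.788, 0.113, 0.088]]
side black [341 321  15   6  42] [[0.466, 0.223, -0.003], [0.479, 0.228, 0.002], [0.501, 0.238, 0.004]]
side black [314 322  45  30 473] [[0.461, 0.234, -0.003], [0.547, 0.302, 0.001], [0.571, 0.32, 0.005]]
```

View pics/a1.png

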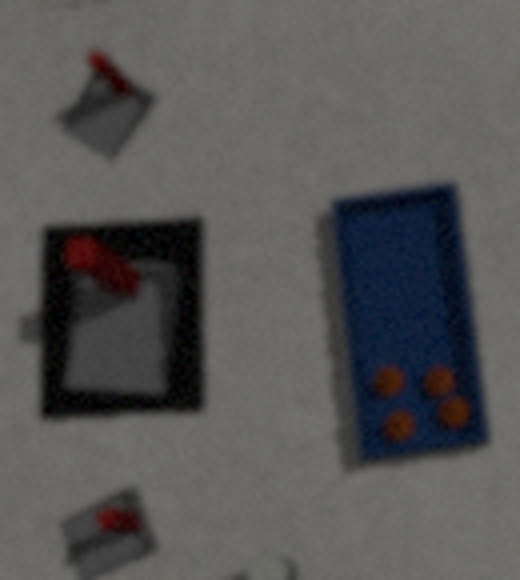

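View pics/a2.png

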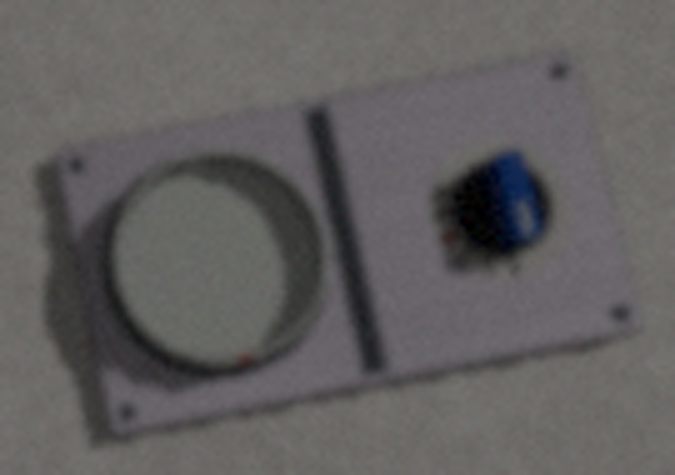

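View pics/a3.png

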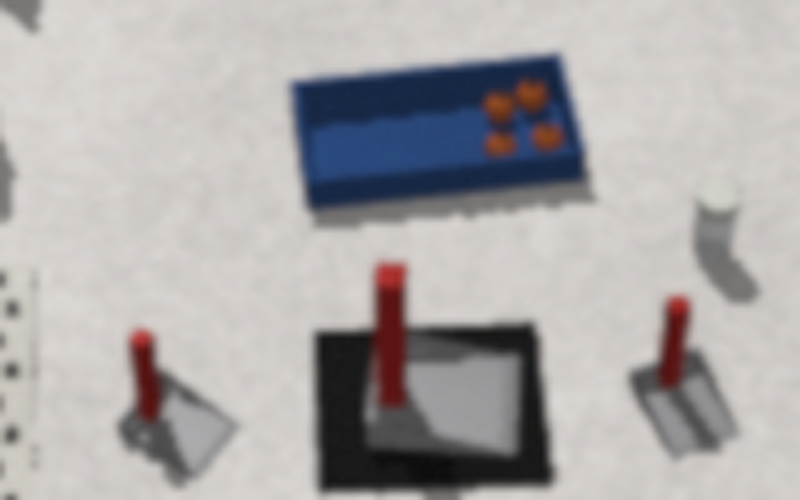

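The mat scoop is the one meant: its post top measures z≈0.108 m (3+105 mm), and the two others are about 70 mm tall. Next are precise poses by silhouette fits in both cameras.

```bash
cat > fit.py <<'E'
from h import *
from scipy.optimize import minimize
I={n:np.load(n+'0p.npy') for n in('top','side')}
def box(x,y,yaw,lx,ly,z0,z1):
    c,s=np.cos(yaw),np.sin(yaw);o=[]
    for a in(-1,1):
        for b in(-1,1):
            for z in(z0,z1): o.append([x+c*a*lx/2-s*b*ly/2,y+s*a*lx/2+c*b*ly/2,z])
    return np.array(o)
def sil(n,X,S=8):
    h=cv2.convexHull(proj(n,X).astype(np.float32))[:,0]
    m=np.zeros((480,640),np.uint8);cv2.fillConvexPoly(m,np.round(h*16*1).astype(np.int32),255,cv2.LINE_AA,4);return m/255.
def hull(m):
    y,x=np.nonzero(m);h=cv2.convexHull(np.c_[x,y].astype(np.int32));o=np.zeros(m.shape,np.uint8);cv2.fillConvexPoly(o,h,255);return o/255.
def big(m):
    k,l,s,c=cv2.connectedComponentsWithStats(m.astype(np.uint8));return l==1+np.argmax(s[1:,4])
def win(m,x0,y0,x1,y1):
    o=np.zeros_like(m);o[y0:y1,x0:x1]=m[y0:y1,x0:x1];return o
def fit(masks,dims,x0):
    f=lambda p:sum(np.abs(sil(n,box(*p,*dims))-m).sum() for n,m in masks.items())
    best=None
    for st in(0.02,0.006):
        r=minimize(f,x0 if best is None else best.x,method='Nelder-Mead',options=dict(initial_simplex=np.array(x0 if best is None else best.x)+np.array([[0,0,0],[st,0,0],[0,st,0],[0,0,st*6]]),xatol=1e-4,fatol=.05));best=r
    return best.x,best.fun
E
python3 - <<'E'
from fit import *
W={'tray':{'top':(242,240,292,320),'side':(300,260,372,302)},'knob':{'top':(405,262,435,300),'side':(325,180,350,200)}}
def ch(n):
    p=I[n].astype(int);return p[...,0],p[...,1],p[...,2]
out={}
def bl(n):
    r,g,b=ch(n);return (b>1.35*r+4)&(b>g+6)
for k,dims,x0,use in(('tray',(.158,.076,0,.026),[.52,.093,.1],('top','side')),('knob',(.042,.014,.034,.064),[.527,-.271,.1],('top','side'))):
  for u in(use,('top',),('side',)):
    m={n:hull(big(win(bl(n),*W[k][n]))) for n in u}
    print(k,u,*fit(m,dims,x0),[x.sum() for x in m.values()])
for n,w in(('top',(168,248,222,310)),('side',(305,312,365,358))):
    r,g,b=ch(n);m=hull(big(win((r+g+b<(100 if n=='top' else 130)),*w)))
    print('mat',n,*fit({n:m},(.12,.10,0,.003),[.52,.265,0]),m.sum())
for n,w in(('top',(178,255,200,280)),('side',(318,300,335,345))):
    r,g,b=ch(n);m=big(win((r>1.8*g+8)&(r>1.8*b+8),*w)).astype(float)
    print('post',n,*fit({n:m},(.016,.016,.005,.108),[.537,.27,0]),m.sum())
W0=cloud('top',np.load('top0.npy'));z=W0[...,2]
# stage plate
m=(z>.013)&(z<.028)&(W0[...,0]>.40)&(W0[...,0]<.64)&(W0[...,1]<-.03)&(W0[...,1]>-.38)
P=W0[big(m)];print('stage',cv2.minAreaRect(P[:,:2].astype(np.float32)*1000),np.median(P[:,2]))
Q=W0[(z>.05)&(z<.066)&(W0[...,1]<-.05)&(W0[...,1]>-.23)&(W0[...,0]>.4)&(W0[...,0]<.62)]
print('dish',cv2.minEnclosingCircle(Q[:,:2].astype(np.float32)*1000),len(Q))
E
```

```text
tray ('top', 'side') [0.52061029 0.09387091 0.17155786] 380.60392156862747 [np.float64(2109.0), np.float64(1409.0)]
tray ('top',) [0.51980151 0.09352452 0.19535573] 186.91372549019607 [np.float64(2109.0)]
tray ('side',) [0.52048507 0.09415369 0.15910258] 190.65882352941173 [np.float64(1409.0)]
knob ('top', 'side') [ 0.52619733 -0.27278182  0.21945281] 110.03529411764706 [np.float64(184.0), np.float64(121.0)]
knob ('top',) [ 0.52657341 -0.27308105  0.26025712] 43.68627450980392 [np.float64(184.0)]
knob ('side',) [ 0.525647   -0.26244237  0.02228732] 34.53333333333333 [np.float64(121.0)]
mat top [0.51824782 0.26991116 0.09123457] 280.8235294117647 1861.0
mat side [0.51841605 0.26801555 0.06991715] 303.54901960784315 1349.0
post top [ 0.54020468  0.26910915 -0.50478451] 47.074509803921565 158.0
post side [0.53829298 0.26702901 0.03910652] 109.8235294117647 131.0
stage ((510.4571228027344, -201.20846557617188), (140.22897338867188, 260.585693359375), 13.027042388916016) 0.01936457226488608
dish ((495.7353515625, -137.6768798828125), 50.09883117675781) 209
```

```bash
python3 - <<'E'
from fit import *
for n in('top','side'):
    W0=cloud(n,np.load(n+'0.npy'));x,y,z=W0[...,0],W0[...,1],W0[...,2]
    p=I[n].astype(int);r,g,b=p[...,0],p[...,1],p[...,2]
    m=(b>1.3*r+3)&(x>.41)&(x<.64)&(y>.03)&(y<.16)
    mm=m&(z>.018)&(z<.032)
    print(n,'tray rim',cv2.minAreaRect(W0[mm][:,:2].astype(np.float32)*1000),mm.sum())
    h,w=m.shape
    # plane-unprojected hull on z=.026
    ys,xs=np.nonzero(big(m));hl=cv2.convexHull(np.c_[xs,ys].astype(np.int32))[:,0]
    bx=cv2.minAreaRect(np.array([unproj(n,*q,z=.026)[:2] for q in hl],np.float32)*1000);print('  hull@.026',bx)
    md=(r+g+b<(100 if n=='top' else 130))&(x>.42)&(x<.6)&(y>.2)&(y<.33)&(abs(z)<.012)
    ys,xs=np.nonzero(big(md));hl=cv2.convexHull(np.c_[xs,ys].astype(np.int32))[:,0]
    print('  mat',cv2.minAreaRect(np.array([unproj(n,*q,z=.003)[:2] for q in hl],np.float32)*1000))
    # scoop pan: grey within mat hull
    o=np.zeros((480,640),np.uint8);cv2.fillConvexPoly(o,hl,1)
    g_=(o>0)&(r+g+b>(110 if n=='top' else 200))&(abs(r-b)<30)&(z>-.005)&(z<.04)
    ys,xs=np.nonzero(big(g_));P=W0[ys,xs];print('  pan',cv2.minAreaRect(P[:,:2].astype(np.float32)*1000),len(P))
# beads
p=I['top'].astype(int);r,g,b=p[...,0],p[...,1],p[...,2]
m=((r>1.5*b+10)).astype(np.uint8);m=win(m,250,280,292,318)
k,l,s,c=cv2.connectedComponentsWithStats(m)
for i in range(1,k):
    if s[i,4]>8: print('bead',s[i],c[i],unproj('top',*c[i],z=.012).round(4))
cv2.imwrite('pics/b1.png',cv2.resize(I['top'][245:315,165:225,::-1],None,fx=8,fy=8,interpolation=cv2.INTER_CUBIC))
E
```

```text
top tray rim ((518.6986083984375, 92.83079528808594), (157.0020751953125, 75.14482116699219), 10.476930618286133) 311
  hull@.026 ((517.9367065429688, 92.78569030761719), (157.249755859375, 75.59153747558594), 10.402337074279785)
  mat ((517.251953125, 271.0314636230469), (114.32994079589844, 95.32164764404297), 5.570897102355957)
  pan ((511.9053039550781, 269.0017395019531), (61.766414642333984, 80.56330108642578), 88.21286010742188) 627
side tray rim ((518.5952758789062, 96.89729309082031), (155.97335815429688, 81.74747467041016), 9.798751831054688) 271
  hull@.026 ((517.3211669921875, 106.1137924194336), (155.10731506347656, 91.76119995117188), 10.140807151794434)
  mat ((515.9764404296875, 273.8119201660156), (111.77074432373047, 91.69286346435547), 5.063419818878174)
  pan ((510.337646484375, 264.1942443847656), (78.599853515625, 78.08861541748047), 89.83324432373047) 557
bead [259 292   7   7  31] [261.77419355 294.96774194] [0.4827 0.1037 0.012 ]
bead [272 292   7   7  34] [274.55882353 295.05882353] [0.4835 0.0731 0.012 ]
bead [275 300   7   7  38] [278.13157895 302.78947368] [0.4654 0.0635 0.012 ]
bead [262 303   6   7  32] [264.375   306.15625] [0.4562 0.0958 0.012 ]
```

View pics/b1.png

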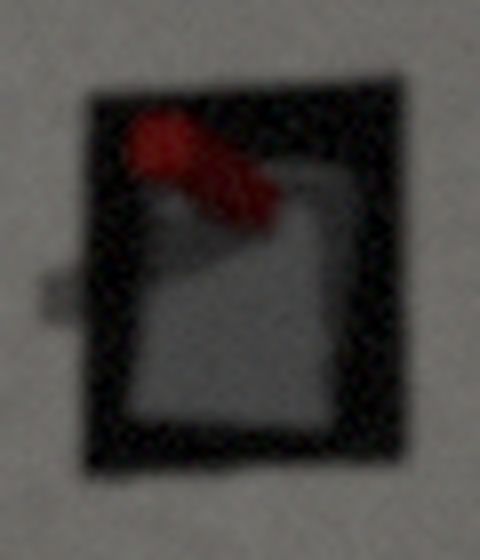

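Tray: (0.519, 0.093), yaw 0.18. Stage: (0.510, -0.201), yaw 0.227, and the measured rectangle of 140.2 x 260.6 mm matches the given size. Dish: (0.496, -0.138), which agrees with the stage frame. Knob: (0.527, -0.274). Scoop post: (0.539, 0.268), yaw about 0. I'll swing over to the scoop now.

Request:
move_arm --increments "1 30 39 0 0 0 0.14; 1 30 39 0 0 0 0.14; 1 30 39 0 0 0 0.14; 1 30 39 0 0 0 0.14; 1 30 39 0 0 0 0.14; 1 30 39 0 0 0 0.14; 1 30 39 0 0 0 0.14; 1 30 39 0 0 0 0.14" --newtons 80

```text
t: 1.1
eef_pos: [0.4845, -0.316, 0.231]
tool_rot: [-0.0, 0.734, 0.68, -0.0]
contact_force: [0.8, -0.4, 0.5]
gripper_width: 0.999
```

Request:
move_arm --increments "1 10 47 0 0 0 0.14; 1 10 47 0 0 0 0.14; 1 10 47 0 0 0 0.14; 1 10 47 0 0 0 0.14; 1 10 47 0 0 0 0.14; 1 10 47 0 0 0 0.14; 1 10 47 0 0 0 0.14; 1 10 47 0 0 0 0.14"

```text
t: 2.1
eef_pos: [0.5639, 0.0599, 0.231]
tool_rot: [-0.0, 0.261, 0.965, -0.0]
contact_force: [1.0, 0.1, 0.0]
gripper_width: 0.999
```

```bash
cat >> h.py <<'E'
from scipy.spatial.transform import Rotation as Ro
def st():
    o=bot.get_obs();q=o['tool_rot'];R=Ro.from_quat([q[1],q[2],q[3],q[0]]).as_matrix()
    print('t %.2f'%o['t'],'pos',o['eef_pos'].round(4),'jawyaw %.3f'%np.arctan2(R[1,1],R[0,1]),'z',R[:,2].round(3),'q',np.round(o['q'],2),'F',np.round(o['contact_force'],1),'M',np.round(o['torque'],2),'w %.3f'%o['gripper_width']);return o,R
E
python3 -c "
from h import *
st()"
```

```text
t 2.10 pos [0.5639 0.0599 0.231 ] jawyaw 1.043 z [-0. -0. -1.] q [ 0.33  0.38 -0.7   1.78  0.28  1.08  0.58] F [1.  0.1 0. ] M [-0.01  0.04  0.05] w 0.999
```

Request:
move_arm --increments "1 -4 35 -12 0 0 0.085; 1 -4 35 -12 0 0 0.085; 1 -4 35 -12 0 0 0.085; 1 -4 35 -12 0 0 0.085; 1 -4 35 -12 0 0 0.085; 1 -5 33 -13 0 0 0.082; 1 0 0 0 0 0 0; 1 0 0 0 0 0 0"

```text
t: 3.1
eef_pos: [0.5391, 0.2658, 0.158]
tool_rot: [-0.0, 0.013, 1.0, -0.0]
contact_force: [0.4, -0.2, -0.2]
gripper_width: 0.998
```

```bash
python3 - <<'E'
from h import *
st()
for n in('top','side'):
    p,d=vision.read_camera(n);np.save(n+'1p.npy',p);np.save(n+'1.npy',d)
    x=proj(n,[[.539,.268,.108],[.539,.268,.158]]);print(x)
    u,v=x[0].astype(int);crop(p,u-50,v-50,u+50,v+50,5,f'pics/c_{n}.png')
E
```

```text
t 3.10 pos [0.5391 0.2658 0.158 ] jawyaw 1.545 z [-0.001 -0.001 -1.   ] q [ 0.02  0.56 -0.79  1.77  0.46  1.01  0.6 ] F [ 0.4 -0.2 -0.2] M [-0.06 -0.04 -0.02] w 0.998
[[184.44598412 261.99475673]
 [177.70859346 257.5382144 ]]
[[326.73925725 308.73012853]
 [326.66685185 295.73724986]]
```

View pics/c_top.png

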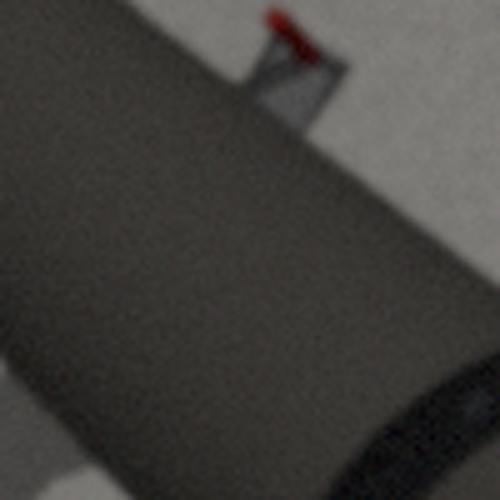

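View pics/c_side.png

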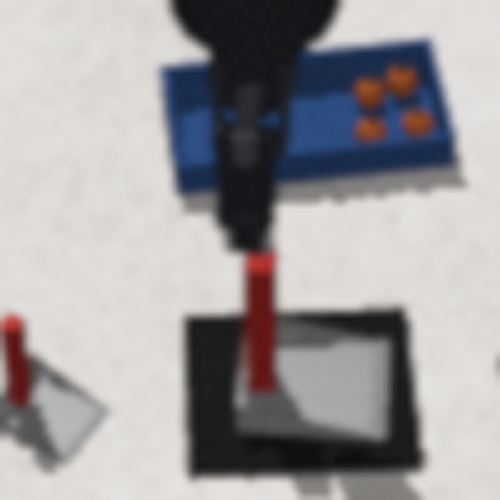

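Side view: the open fingers stand right above the red post (post top at crop (260,262), finger at (250,240)). The residual matches perspective to about 1 mm. Descend and grip.

Request:
move_arm --increments "1 -0.5 1 -19 0 0 0; 1 0 1 -19 0 0 0; 1 0 0 -19 0 0 0; 1 0 0 -19 0 0 0; 1 0 0 -18 0 0 0; 0 0 0 0 0 0 0; 0 0 0 0 0 0 0; 0 0 0 0 0 0 0" --newtons 80

```text
t: 4.2
eef_pos: [0.539, 0.269, 0.0651]
tool_rot: [0.001, 0.012, 1.0, 0.0]
contact_force: [0.3, -1.0, -0.6]
gripper_width: 0.373
```

```bash
python3 - <<'E'
from h import *
st()
E
```

```text
t 4.20 pos [0.539  0.269  0.0651] jawyaw 1.546 z [ 0.001  0.001 -1.   ] q [-0.04  0.67 -0.71  1.83  0.56  0.86  0.51] F [ 0.3 -1.  -0.6] M [0.03 0.02 0.06] w 0.373
```

Request:
move_arm --increments "0 0 0 0 0 0 0; 0 0 0 0 0 0 0; 0 0 0 0 0 0 0; 0 0 0 0 0 0 0; 0 0 0 0 0 0 0; 0 0 0 15 0 0 0; 0 0 0 20 0 0 0; 0 0 0 20 0 0 0"

```text
t: 5.2
eef_pos: [0.5386, 0.2688, 0.121]
tool_rot: [0.0, 0.012, 1.0, 0.0]
contact_force: [0.6, 0.0, -1.0]
gripper_width: 0.18
```

```bash
python3 - <<'E'
from h import *
st()
for n in('side','top'):
    p,d=vision.read_camera(n);np.save(n+'2p.npy',p);np.save(n+'2.npy',d)
    x=proj(n,[[.539,.268,.108]]);u,v=x[0].astype(int);crop(p,u-50,v-50,u+50,v+50,5,f'pics/d_{n}.png')
E
```

```text
t 5.20 pos [0.5386 0.2688 0.121 ] jawyaw 1.546 z [ 0.  0. -1.] q [-0.01  0.6  -0.76  1.79  0.5   0.95  0.57] F [ 0.6  0.  -1. ] M [-0.02  0.    0.  ] w 0.180
```

View pics/d_side.png

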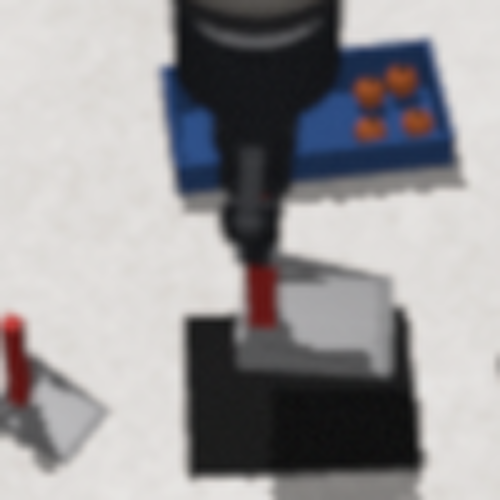

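The scoop is gripped and hangs level. I'll check its offset in the tool with the clouds.

```bash
python3 - <<'E'
from h import *
o,R=st()
for n in('side','top'):
    W=cloud(n,np.load(n+'2.npy'));p=np.load(n+'2p.npy').astype(int)
    P=W.reshape(-1,3);r=p.reshape(-1,3)
    m=(P[:,0]>.44)&(P[:,0]<.6)&(P[:,1]>.2)&(P[:,1]<.34)&(P[:,2]>.045)&(P[:,2]<.075)
    Q=P[m]; 
    if len(Q)<20: print(n,len(Q));continue
    print(n,len(Q),'x',np.percentile(Q[:,0],[1,5,50,99]).round(4),'y',np.percentile(Q[:,1],[1,99]).round(4))
    f=Q[(Q[:,0]<.525)&(abs(Q[:,1]-.268)<.02)]
    A=np.c_[f[:,:2]-[.5,.268],np.ones(len(f))];s=np.linalg.lstsq(A,f[:,2],rcond=None)[0];print('plane',s.round(4),len(f))
    print(cv2.minAreaRect(Q[:,:2].astype(np.float32)*1000))
E
```

```text
t 5.30 pos [0.5399 0.2698 0.1226] jawyaw 1.546 z [ 0.004  0.002 -1.   ] q [-0.01  0.6  -0.76  1.79  0.5   0.95  0.57] F [ 0.5  1.4 -0.9] M [ 0.03 -0.03  0.01] w 0.175
side 580 x [0.4734 0.4759 0.5063 0.5451] y [0.2399 0.3017]
plane [ 0.0066 -0.0053  0.0594] 277
((510.2546081542969, 270.9698486328125), (73.82919311523438, 64.57914733886719), 0.06736046075820923)
top 0
```

View pics/d_top.png

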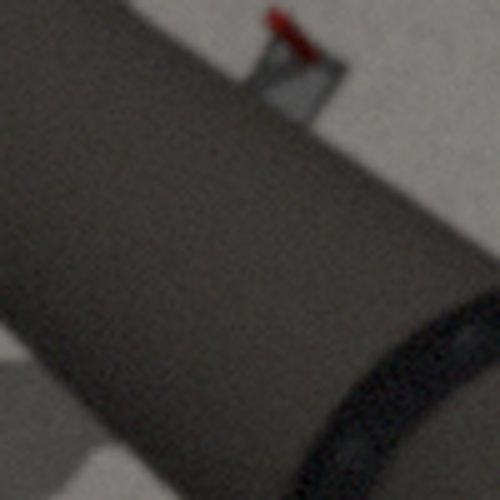

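Request:
move_arm --increments "0 6 -27 0 0 0 0.03; 0 6 -28 0 0 0 0.033; 0 6 -28 0 0 0 0.033; 0 6 -28 0 0 0 0.033; 0 6 -27 0 0 0 0.033; 0 7 -27 -5 0 0 0.033; 0 0 0 -10 0 0 0; 0 0 0 0 0 0 0"

```text
t: 6.3
eef_pos: [0.5745, 0.1042, 0.1034]
tool_rot: [-0.001, -0.085, 0.996, 0.0]
contact_force: [0.1, 0.6, -0.7]
gripper_width: 0.173
```

```bash
cat > chk.py <<'E'
from h import *
import sys
T=np.array([.5187,.0931]);ty=.18
def tw(x,y,z):
    c,s=np.cos(ty),np.sin(ty);return [T[0]+c*x-s*y,T[1]+s*x+c*y,z]
def scoop_pts(o,R,tag=None):
    # scoop axes from tool: tool z=-zs ; jaw(y tool)=ys
    zs=-R[:,2];ys=R[:,1];xs=np.cross(ys,zs);tcp=np.array(o['eef_pos'])
    f=lambda x,y,z:tcp+xs*(x-20)/1e3+ys*y/1e3+zs*(z-61)/1e3
    return f
E
python3 - <<'E'
from chk import *
o,R=st();f=scoop_pts(o,R)
p,d=vision.read_camera('side')
img=cv2.resize(p[225:325,260:400,::-1],None,fx=5.5,fy=5.5,interpolation=cv2.INTER_CUBIC)
def L(pts,col):
    q=proj('side',np.array(pts))
    q=((q-[260,225]+.5)*5.5).astype(int);cv2.polylines(img,[q.reshape(-1,1,2)],True,col,1)
L([tw(a*.079,b*.038,.026) for a,b in((1,1),(1,-1),(-1,-1),(-1,1))],(0,255,0))
L([tw(a*.075,b*.034,.003) for a,b in((1,1),(1,-1),(-1,-1),(-1,1))],(255,255,0))
L([f(-45,-30,0),f(-45,30,0),f(30,30,0),f(30,-30,0)],(0,0,255))
L([f(-45,-30,0),f(-45,30,0),f(30,30,22),f(30,-30,22)],(255,0,255))
cv2.imwrite('pics/e1.png',img)
E
```

```text
t 6.30 pos [0.5745 0.1042 0.1034] jawyaw 1.741 z [-0.002  0.    -1.   ] q [ 0.3   0.61 -0.79  1.84  0.54  0.92  1.  ] F [ 0.1  0.6 -0.7] M [ 0.01 -0.03  0.02] w 0.173
```

View pics/e1.png

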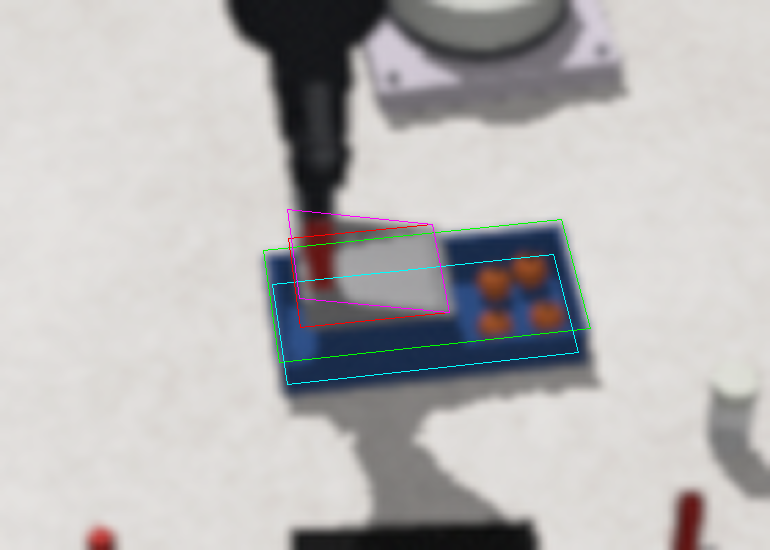

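```bash
python3 - <<'E'
from chk import *
o,R=st()
c,s=np.cos(ty),np.sin(ty)
for n in('side','top'):
    p,d=vision.read_camera(n);p=p.astype(int);W=cloud(n,d)
    r,g,b=p[...,0],p[...,1],p[...,2]
    X=(W[...,0]-T[0])*c+(W[...,1]-T[1])*s;Y=-(W[...,0]-T[0])*s+(W[...,1]-T[1])*c;Z=W[...,2]
    blue=(b>1.3*r+3)
    m=blue&(abs(X)<.09)&(abs(Y)<.055)&(Z>.020)&(Z<.032)
    print(n,'rim n',m.sum(),'X',np.percentile(X[m],[1,99]).round(4))
    for lo,hi in((-.07,-.03),(-.03,.0),(0,.03),(.03,.07)):
        k=m&(X>lo)&(X<hi)
        for nm,kk in(('near',k&(Y>0)),('far',k&(Y<0))):
            if kk.sum()>3: print('  ',lo,nm,kk.sum(),np.percentile(Y[kk],[5,50,95]).round(4))
    grey=(abs(r-b)<25)&(r+g+b>(100 if n=='top' else 150))&(Z>.034)&(Z<.048)&(X>-.03)&(X<.09)&(abs(Y)<.05)
    if grey.sum()>5:
        print(' pan',grey.sum(),'X',np.percentile(X[grey],[1,5]).round(4),'Y',np.percentile(Y[grey],[1,5,95,99]).round(4))
        k=grey&(X<.015);print(' nose',k.sum(),np.percentile(Y[k],[1,50,99]).round(4))
E
```

```text
t 6.35 pos [0.5747 0.1049 0.104 ] jawyaw 1.742 z [-0.001  0.001 -1.   ] q [ 0.3   0.61 -0.79  1.84  0.53  0.92  1.01] F [-0.2  0.2 -0.5] M [0.03 0.01 0.01] w 0.172
side rim n 177 X [-0.0772  0.0781]
   -0.07 near 29 [0.0357 0.0392 0.0419]
   -0.07 far 14 [-0.0345 -0.0324 -0.0304]
   -0.03 near 17 [0.0354 0.0388 0.0413]
   -0.03 far 8 [-0.0347 -0.0322 -0.0296]
   0 near 22 [0.0347 0.0381 0.0418]
   0.03 near 27 [0.0339 0.0387 0.0422]
   0.03 far 4 [-0.0338 -0.0329 -0.032 ]
 pan 335 X [-0.0084 -0.0063] Y [-0.0272 -0.0255  0.033   0.0345]
 nose 141 [-0.0279  0.003   0.0343]
top rim n 109 X [-0.0784 -0.0083]
   -0.07 near 35 [0.0328 0.0348 0.037 ]
   -0.03 near 18 [0.0334 0.0352 0.037 ]
 pan 44 X [-0.0085 -0.0082] Y [0.0166 0.0186 0.0303 0.0308]
 nose 43 [0.0166 0.026  0.0308]
```

Relative to the tray, both clouds put the pan within 2 mm of centre (side +0.5, top +1.9). I'll shift -0.8 mm in y and lower the scoop in.

Request:
move_arm --increments "0 0 -0.8 -8 0 0 0; 0 0 0 -8 0 0 0; 0 0 0 -8 0 0 0; 0 0 0 -8 0 0 0; 0 0 0 -5 0 0 0; 0 0 0 -1.5 0 0 0; 0 0 0 0 0 0 0; 0 0 0 0 0 0 0"

```text
t: 7.45
eef_pos: [0.5757, 0.1029, 0.0661]
tool_rot: [0.0, -0.085, 0.996, 0.0]
contact_force: [-0.1, -0.0, -0.1]
gripper_width: 0.174
```

```bash
cat > look.py <<'E'
from chk import *
import sys
n,f,x,y,z,h,sc=sys.argv[1],sys.argv[2],*map(float,sys.argv[3:8])
o,R=st();st()
p,d=vision.read_camera(n);u,v=proj(n,[[x,y,z]])[0].astype(int);h=int(h);v0=max(v-h,0);u0=max(u-h,0)
crop(p,u0,v0,min(u+h,640),min(v+h,480),sc,f)
np.save('last_'+n+'.npy',d);np.save('last_'+n+'p.npy',p);print('origin',u0,v0)
E
python3 look.py side pics/f1.png .52 .093 .02 45 8
```

```text
t 7.45 pos [0.5757 0.1029 0.0661] jawyaw 1.741 z [ 0.  0. -1.] q [ 0.27  0.66 -0.75  1.87  0.59  0.85  0.97] F [-0.1 -0.  -0.1] M [-0.03 -0.04 -0.02] w 0.174
t 7.45 pos [0.5757 0.1029 0.0661] jawyaw 1.741 z [ 0.  0. -1.] q [ 0.27  0.66 -0.75  1.87  0.59  0.85  0.97] F [-0.1 -0.  -0.1] M [-0.03 -0.04 -0.02] w 0.174
origin 291 233
```

View pics/f1.png

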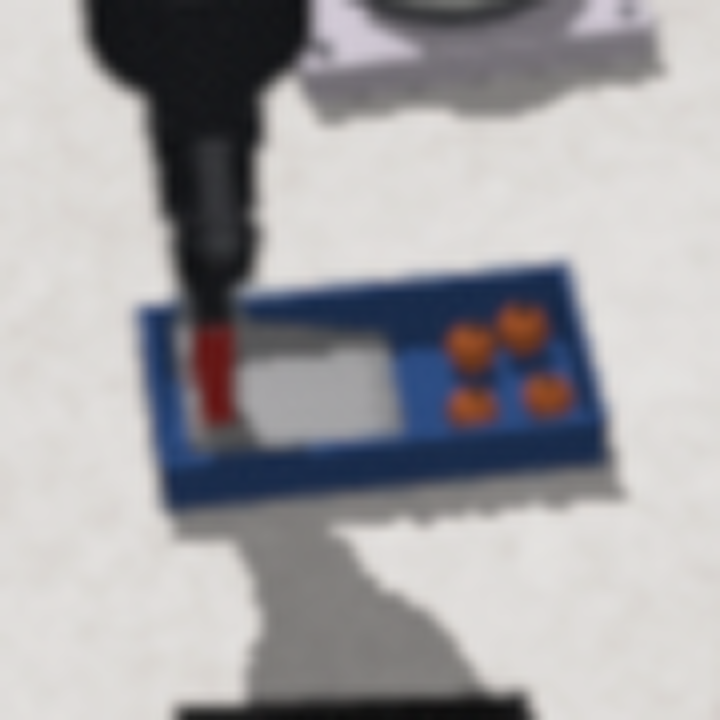

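The scoop is in the tray, clear of the walls, with the beads ahead of its nose. Now I'll touch the floor and start the slide.

Request:
move_arm --increments "0 0 0 -1 0 0 0; 0 0 0 -1 0 0 0; 0 0 0 -0.5 0 0 0; 0 0 0 0 0 0 0; 0 -5 -0.9 0 0 0 0; 0 -5 -0.9 0 0 0 0; 0 -5 -0.9 0 0 0 0; 0 0 0 0 0 0 0"

```text
t: 8.5
eef_pos: [0.5628, 0.101, 0.0652]
tool_rot: [0.003, -0.085, 0.996, 0.001]
contact_force: [2.7, 1.0, 7.0]
gripper_width: 0.175
```

```bash
python3 -c "
from h import *
st()"
```

```text
t 8.50 pos [0.5628 0.101  0.0652] jawyaw 1.741 z [ 0.005  0.002 -1.   ] q [ 0.28  0.64 -0.75  1.9   0.59  0.83  0.96] F [2.7 1.  7. ] M [ 0.09 -0.31 -0.03] w 0.175
```

Request:
move_arm --increments "0 -5.9 -1.05 0.3 0 0 0; 0 -5.9 -1.05 0 0 0 0; 0 -5.9 -1.05 0 0 0 0; 0 -5.9 -1.05 0 0 0 0; 0 -4.9 -0.9 0 0 0 0; 0 -4.9 -0.9 0 0 0 0; 0 -4 -0.7 0 0 0 0; 0 0 0 0 0 0 0"

```text
t: 9.5
eef_pos: [0.5252, 0.0943, 0.0651]
tool_rot: [0.002, -0.085, 0.996, 0.001]
contact_force: [2.9, 1.1, 6.3]
gripper_width: 0.172
```

```bash
python3 look.py side pics/f2.png .50 .093 .02 45 8
```

```text
t 9.50 pos [0.5252 0.0943 0.0651] jawyaw 1.741 z [ 0.005  0.001 -1.   ] q [ 0.31  0.59 -0.77  1.99  0.58  0.79  0.94] F [2.9 1.1 6.3] M [ 0.2  -0.31  0.01] w 0.172
t 9.50 pos [0.5252 0.0943 0.0651] jawyaw 1.741 z [ 0.005  0.001 -1.   ] q [ 0.31  0.59 -0.77  1.99  0.58  0.79  0.94] F [2.9 1.1 6.3] M [ 0.2  -0.31  0.01] w 0.172
origin 298 233
```

View pics/f2.png

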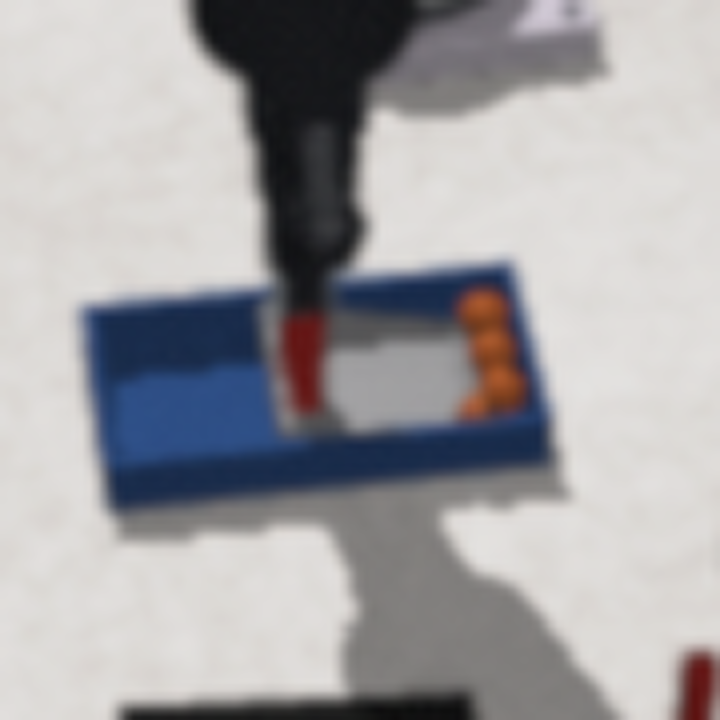

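All four beads are lined up between the nose and the end wall. I'll push on under them.

Request:
move_arm --increments "0 -3 -0.5 0 0 0 0; 0 -3 -0.5 0 0 0 0; 0 -3 -0.5 0 0 0 0; 0 -2 -0.4 0 0 0 0; 0 -2 -0.4 0 0 0 0; 0 0 0 0 0 0 0; 0 0 0 0 0 0 0; 0 0 0 0 0 0 0"

```text
t: 10.55
eef_pos: [0.5126, 0.0921, 0.0652]
tool_rot: [0.003, -0.085, 0.996, 0.001]
contact_force: [4.1, 0.8, 7.0]
gripper_width: 0.174
```

```bash
python3 look.py side pics/f3.png .50 .093 .02 45 8
```

```text
t 10.55 pos [0.5126 0.0921 0.0652] jawyaw 1.741 z [ 0.005  0.002 -1.   ] q [ 0.31  0.58 -0.77  2.02  0.58  0.77  0.93] F [4.1 0.8 7. ] M [ 0.14 -0.52 -0.05] w 0.174
t 10.55 pos [0.5126 0.0921 0.0652] jawyaw 1.741 z [ 0.005  0.002 -1.   ] q [ 0.31  0.58 -0.77  2.02  0.58  0.77  0.93] F [4.1 0.8 7. ] M [ 0.14 -0.52 -0.05] w 0.174
origin 298 233
```

View pics/f3.png

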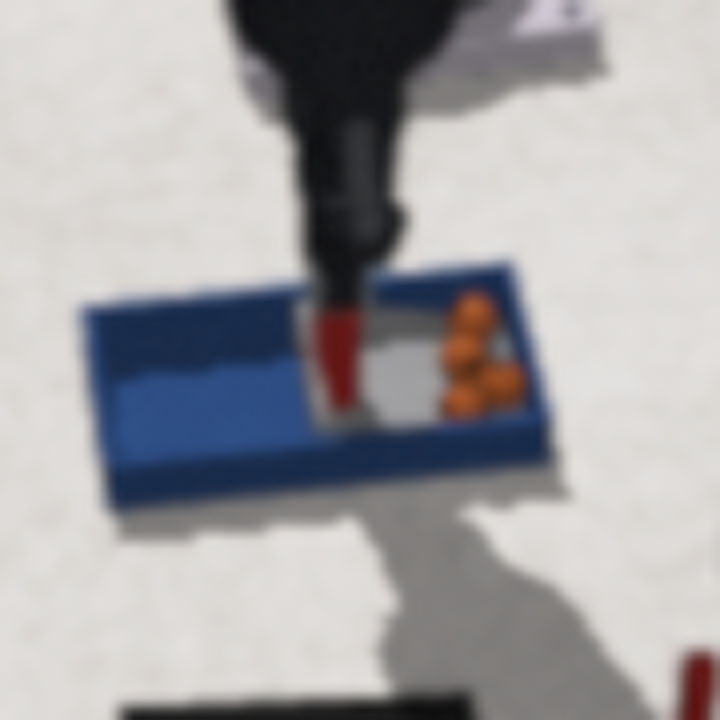

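Three beads are in the pan, with the fourth on the ramp by the wall at (500,380). I'll push 3 mm more, then tilt the nose up about the back edge.

Request:
move_arm --increments "0 -1.5 -0.3 0 0 0 0; 0 -1.5 -0.3 0 0 0 0; 0 0 0 0 0 0 0; 0 3 0.5 0.8 -0.0085 0.049 0; 0 3 0.5 0.8 -0.0085 0.049 0; 0 3 0.5 0.6 -0.0085 0.049 0; 0 3 0.5 0.4 -0.0085 0.049 0; 0 0 0 0 0 0 0"

```text
t: 11.6
eef_pos: [0.5208, 0.093, 0.0661]
tool_rot: [-0.098, -0.084, 0.992, -0.008]
contact_force: [4.1, 0.5, -1.7]
gripper_width: 0.18
```

```bash
python3 look.py side pics/f4.png .50 .093 .02 45 8
```

```text
t 11.60 pos [0.5208 0.093  0.0661] jawyaw 1.740 z [-0.192 -0.032 -0.981] q [ 0.29  0.69 -0.78  1.85  0.49  1.03  1.03] F [ 4.1  0.5 -1.7] M [ 0.42 -1.32  0.03] w 0.180
t 11.60 pos [0.5208 0.093  0.0661] jawyaw 1.740 z [-0.192 -0.032 -0.981] q [ 0.29  0.69 -0.78  1.85  0.49  1.03  1.03] F [ 4.1  0.5 -1.7] M [ 0.42 -1.32  0.03] w 0.180
origin 298 233
```

View pics/f4.png

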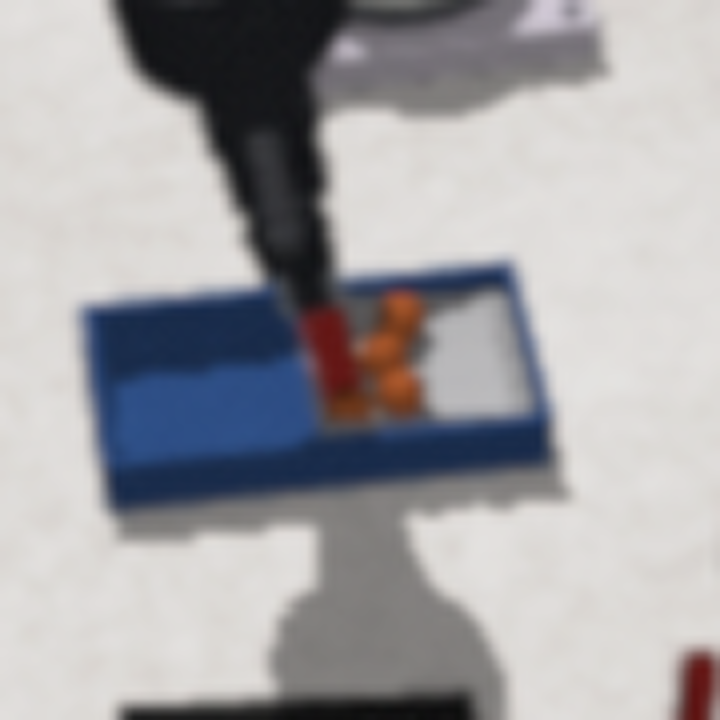

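All four beads have rolled to the back of the pan. I'll back off the wall and lift.

Request:
move_arm --increments "0 2 0.4 2 0 0 0; 0 2 0.4 4 0 0 0; 0 0 0 8 0 0 0; 0 0 0 12 0 0 0; 0 0 0 15 0 0 0; 0 0 0 15 0 0 0; 0 0 0 12 0 0 0; 0 0 0 6 0 0 0"

```text
t: 12.65
eef_pos: [0.5234, 0.0934, 0.1412]
tool_rot: [-0.098, -0.085, 0.992, -0.009]
contact_force: [0.3, 0.0, -1.5]
gripper_width: 0.174
```

```bash
python3 look.py side pics/f5.png .50 .093 .08 50 7
```

```text
t 12.65 pos [0.5234 0.0934 0.1412] jawyaw 1.741 z [-0.194 -0.034 -0.98 ] q [ 0.33  0.59 -0.83  1.79  0.41  1.16  1.08] F [ 0.3  0.  -1.5] M [ 0.04 -0.23  0.04] w 0.174
t 12.65 pos [0.5234 0.0934 0.1412] jawyaw 1.741 z [-0.194 -0.034 -0.98 ] q [ 0.33  0.59 -0.83  1.79  0.41  1.16  1.08] F [ 0.3  0.  -1.5] M [ 0.04 -0.23  0.04] w 0.174
origin 293 214
```

View pics/f5.png

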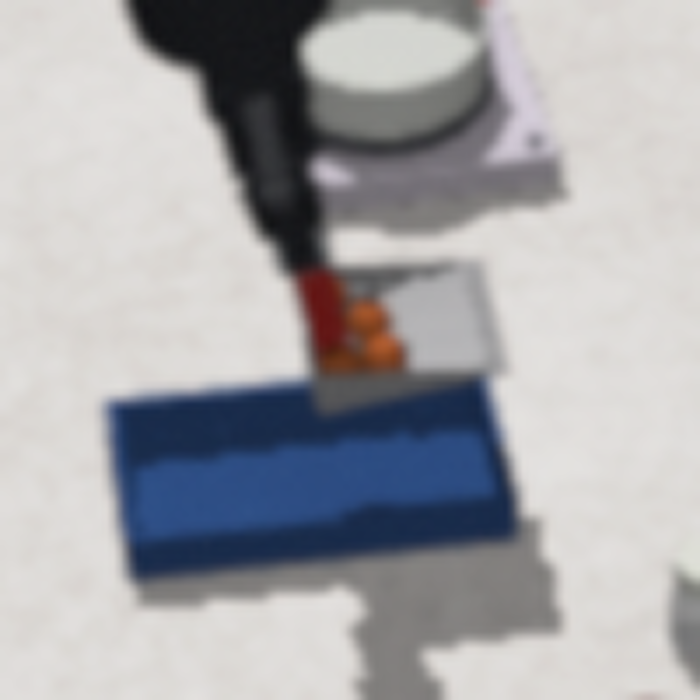

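All four beads ride in the pan and the tray is empty. Outward nose-down tilt suits the arm (the wrist leans outward), so I'll turn the scoop about vertical on the way to the dish.

Request:
move_arm --increments "0 3 -8 3 0 0 -0.1; 0 4 -12 3 0 0 -0.14; 0 4 -12 3 0 0 -0.16; 0 4 -12 3 0 0 -0.16; 0 4 -12 3 0 0 -0.16; 0 4 -12 3 0 0 -0.16; 0 4 -12 3 0 0 -0.16; 0 4 -12 3 0 0 -0.16"

```text
t: 13.7
eef_pos: [0.5538, 0.0008, 0.1639]
tool_rot: [-0.087, 0.492, 0.865, 0.049]
contact_force: [0.1, 0.0, -1.2]
gripper_width: 0.175
```

Request:
move_arm --increments "0 4 -12 0 0 0 -0.16; 0 4 -12 0 0 0 -0.16; 0 4 -12 0 0 0 -0.16; 0 4 -12 0 0 0 -0.16; 0 4 -12 0 0 0 -0.16; 0 4 -12 0 0 0 -0.16; 0 4 -12 0 0 0 -0.16; 0 2 -8 0 0 0 -0.12"

```text
t: 14.7
eef_pos: [0.5836, -0.0912, 0.1637]
tool_rot: [-0.042, 0.903, 0.418, 0.09]
contact_force: [-0.2, 0.3, -1.8]
gripper_width: 0.173
```

```bash
python3 look.py side pics/g1.png .56 -.09 .12 55 7
```

```text
t 14.70 pos [ 0.5836 -0.0912  0.1637] jawyaw -0.704 z [ 0.126  0.151 -0.98 ] q [ 0.39  0.39 -0.31  1.89 -0.07  0.77 -0.55] F [-0.2  0.3 -1.8] M [-0.24  0.18  0.07] w 0.173
t 14.70 pos [ 0.5836 -0.0912  0.1637] jawyaw -0.704 z [ 0.126  0.151 -0.98 ] q [ 0.39  0.39 -0.31  1.89 -0.07  0.77 -0.55] F [-0.2  0.3 -1.8] M [-0.24  0.18  0.07] w 0.173
origin 269 154
```

View pics/g1.png

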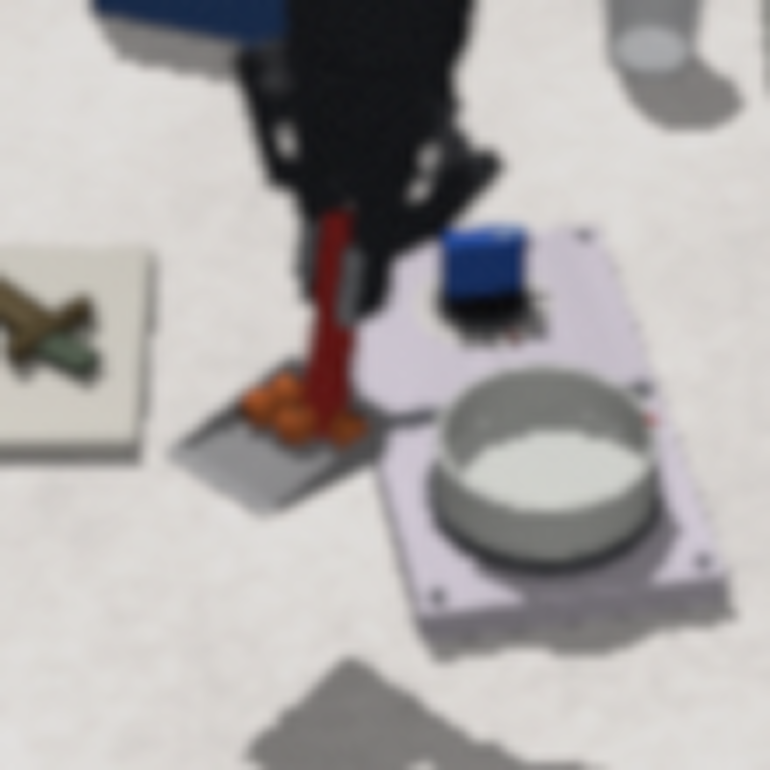

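Request:
move_arm --increments "0 -8 -11 0 0 0 -0.15; 0 -8 -11 0 0 0 -0.15; 0 -8 -11 0 0 0 -0.15; 0 -8 -11 0 0 0 -0.15; 0 -8 -10 0 0 0 -0.15; 0 0 0 0 -0.007 0.06 0; 0 0 0 0 -0.007 0.06 0; 0 0 0 0 -0.007 0.06 0"

```text
t: 15.75
eef_pos: [0.5437, -0.1442, 0.164]
tool_rot: [-0.001, 0.998, 0.062, 0.007]
contact_force: [-0.5, 0.5, -1.0]
gripper_width: 0.173
```

```bash
python3 look.py side pics/g2.png .56 -.13 .12 55 7
```

```text
t 15.75 pos [ 0.5437 -0.1442  0.164 ] jawyaw -1.447 z [ 0.014  0.004 -1.   ] q [ 0.2   0.36 -0.06  1.9   0.02  0.86 -1.32] F [-0.5  0.5 -1. ] M [-0.06  0.01 -0.03] w 0.173
t 15.75 pos [ 0.5437 -0.1442  0.164 ] jawyaw -1.447 z [ 0.014  0.004 -1.   ] q [ 0.2   0.36 -0.06  1.9   0.02  0.86 -1.32] F [-0.5  0.5 -1. ] M [-0.06  0.01 -0.03] w 0.173
origin 270 145
```

View pics/g2.png

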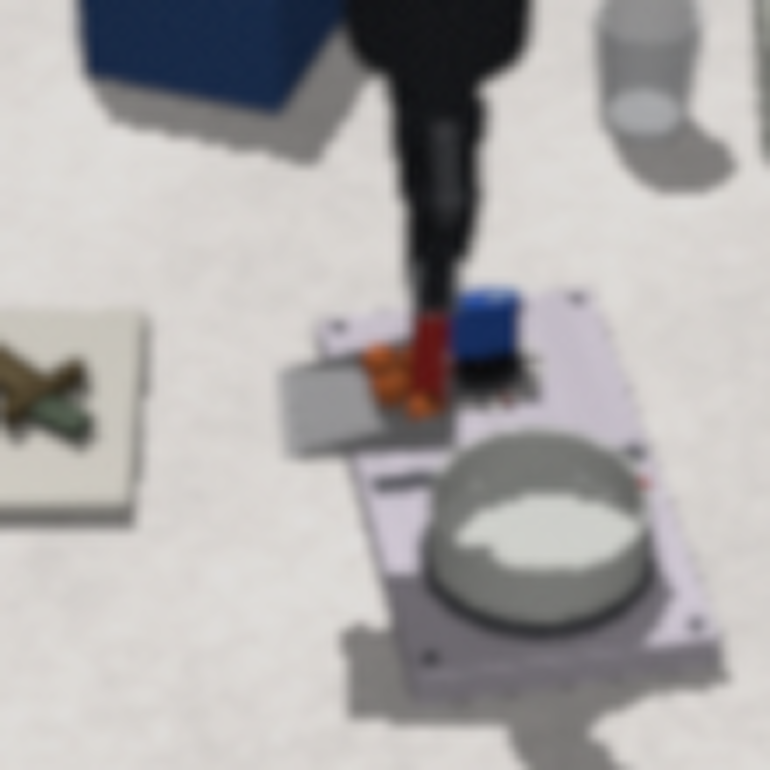

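Request:
move_arm --increments "0 -7 0.3 -2 -0.005 0.04 0; 0 -9 0.3 -2 -0.006 0.045 0; 0 -9 0.3 -2 -0.006 0.045 0; 0 -10 0.4 -3 -0.006 0.045 0; 0 -10 0.4 -3 -0.006 0.045 0; 0 -10 0.4 -3 -0.006 0.045 0; 0 -9 0.4 -2 -0.005 0.04 0; 0 -7 0.4 -2 -0.005 0.035 0"

```text
t: 16.8
eef_pos: [0.4726, -0.1417, 0.145]
tool_rot: [0.011, 0.985, 0.06, -0.163]
contact_force: [0.6, 0.1, -0.2]
gripper_width: 0.173
```

```bash
python3 look.py side pics/g3.png .50 -.13 .08 45 8; python3 - <<'E'
from chk import *
o=bot.get_obs();q=o['tool_rot'];R=Ro.from_quat([q[1],q[2],q[3],q[0]]).as_matrix()
f=scoop_pts(o,R);print('nose',f(-45,0,0).round(4),f(-45,30,0).round(4),f(-45,-30,0).round(4))
E
```

```text
t 16.80 pos [ 0.4726 -0.1417  0.145 ] jawyaw -1.449 z [-0.319 -0.041 -0.947] q [ 0.13  0.46 -0.02  1.85  0.09  1.15 -1.39] F [ 0.6  0.1 -0.2] M [ 0.05 -0.43  0.04] w 0.173
t 16.80 pos [ 0.4726 -0.1417  0.145 ] jawyaw -1.449 z [-0.319 -0.041 -0.947] q [ 0.13  0.46 -0.02  1.85  0.09  1.15 -1.39] F [ 0.6  0.1 -0.2] M [ 0.05 -0.43  0.04] w 0.173
origin 299 166
nose [ 0.5136 -0.1365  0.0658] [ 0.5173 -0.1663  0.0659] [ 0.5099 -0.1067  0.0658]
```

View pics/g3.png

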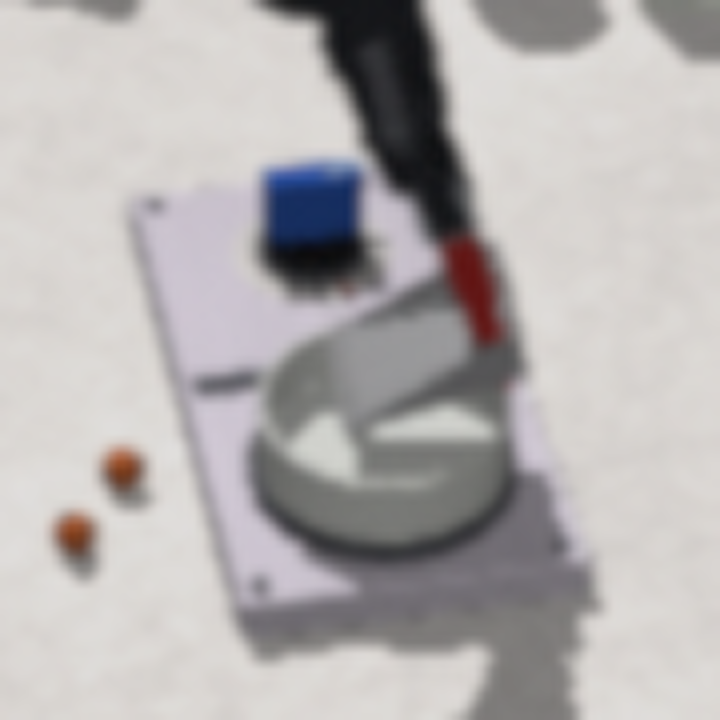

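The beads rolled out early, before the nose reached the dish, and two are visible on the table. I'll find all four right away.

```bash
cat > beads.py <<'E'
from h import *
import sys
def find(save=None):
    o=bot.get_obs()
    for n in('top','side'):
        p,d=vision.read_camera(n);
        if save: cv2.imwrite(f'pics/{save}_{n}.png',p[...,::-1])
        q=p.astype(int);r,g,b=q[...,0],q[...,1],q[...,2]
        m=((r>1.6*b+15)&(r>1.25*g+10)).astype(np.uint8);W=cloud(n,d)
        k,l,s,c=cv2.connectedComponentsWithStats(m)
        for i in range(1,k):
            if 10<s[i,4]<400:
                X=np.median(W[l==i],0)
                if X[2]>-.05: print('%.2f'%o['t'],n,c[i].round(1),s[i,4],'rgb',np.median(p[l==i],0),X.round(3),'@z9',unproj(n,*c[i],z=.009).round(3))
if __name__=='__main__': find(sys.argv[1])
E
python3 beads.py h1
```

```text
16.85 top [269.8 173.6] 54 rgb [45.5 24.5 10. ] [0.777 0.097 0.053] @z9 [0.794 0.104 0.009]
16.85 top [327.2 175.3] 41 rgb [39. 20.  8.] [ 0.779 -0.043  0.052] @z9 [ 0.795 -0.043  0.009]
16.85 top [191.7 217.7] 30 rgb [53.  19.  18.5] [0.658 0.278 0.056] @z9 [0.67  0.292 0.009]
16.85 top [112.3 275.1] 296 rgb [89. 19. 18.] [0.517 0.463 0.022] @z9 [0.519 0.47  0.009]
16.85 top [193.8 329.3] 37 rgb [65. 16. 15.] [0.395 0.245 0.065] @z9 [0.396 0.259 0.009]
16.85 side [357.7 201.4] 44 rgb [98. 30. 29.] [ 0.461 -0.133  0.118] @z9 [ 0.457 -0.264  0.009]
16.85 side [249.3 241.9] 96 rgb [76. 50. 30.] [ 0.785 -0.029  0.037] @z9 [ 0.794 -0.055  0.009]
16.85 side [242.7 277.3] 113 rgb [77. 50. 30.] [0.781 0.115 0.04 ] @z9 [0.789 0.091 0.009]
16.85 side [384.4 322.4] 59 rgb [96. 34. 32.] [0.394 0.256 0.043] @z9 [0.39  0.231 0.009]
16.85 side [278.8 329.9] 56 rgb [94. 33. 31.] [0.659 0.288 0.036] @z9 [0.664 0.266 0.009]
16.85 side [332.6 406.3] 349 rgb [153.  40.  38.] [0.517 0.474 0.022] @z9 [0.518 0.468 0.009]
```

```bash
python3 beads.py h2
```

```text
16.95 top [270. 174.] 61 rgb [43. 22.  8.] [0.776 0.097 0.052] @z9 [0.793 0.103 0.009]
16.95 top [326.9 175.4] 47 rgb [41. 21.  8.] [ 0.78  -0.043  0.051] @z9 [ 0.795 -0.043  0.009]
16.95 top [191.9 218. ] 30 rgb [52.  18.5 16.5] [0.657 0.278 0.054] @z9 [0.669 0.291 0.009]
16.95 top [349.5 239.5] 14 rgb [64.5 35.  20.5] [ 0.624 -0.101  0.017] @z9 [ 0.628 -0.104  0.009]
16.95 top [112.3 275.1] 292 rgb [90. 20. 18.] [0.516 0.463 0.022] @z9 [0.519 0.47  0.009]
16.95 top [193.8 329.5] 38 rgb [65.  18.5 16. ] [0.394 0.245 0.065] @z9 [0.396 0.259 0.009]
16.95 side [357.4 201.2] 43 rgb [98. 32. 30.] [ 0.463 -0.134  0.118] @z9 [ 0.458 -0.265  0.009]
16.95 side [249.3 241.9] 95 rgb [77. 50. 30.] [ 0.786 -0.029  0.038] @z9 [ 0.794 -0.055  0.009]
16.95 side [242.7 277.3] 114 rgb [77. 50. 30.] [0.781 0.115 0.039] @z9 [0.789 0.09  0.009]
16.95 side [384.4 322.4] 59 rgb [96. 34. 33.] [0.394 0.256 0.042] @z9 [0.39  0.231 0.009]
16.95 side [278.8 329.9] 56 rgb [93.  32.  31.5] [0.659 0.288 0.038] @z9 [0.664 0.266 0.009]
16.95 side [332.6 406.3] 349 rgb [153.  40.  38.] [0.517 0.474 0.022] @z9 [0.518 0.468 0.009]
```

View pics/h2_side.png

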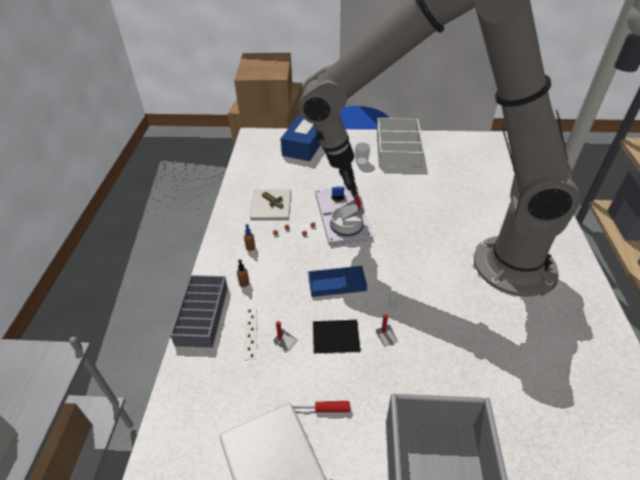

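View pics/h2_top.png

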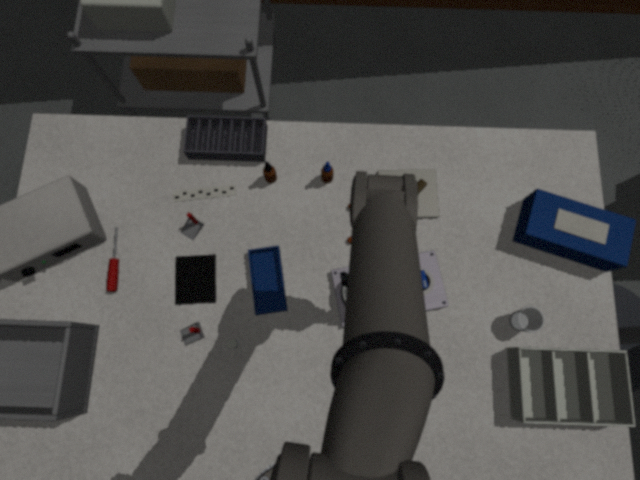

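All four lie on the table at side pixels (276,233), (287,227), (305,233) and (313,225). I'll check whether they are still rolling.

```bash
cat > tb.py <<'E'
from h import *
def blobs(p,x0=230,y0=190,x1=345,y1=260):
    q=p.astype(int);r,g,b=q[...,0],q[...,1],q[...,2]
    m=((r>1.5*b+12)&(r>g+15)).astype(np.uint8);o=np.zeros_like(m);o[y0:y1,x0:x1]=m[y0:y1,x0:x1]
    k,l,s,c=cv2.connectedComponentsWithStats(o)
    return [(c[i].round(1),int(s[i,4]),unproj('side',*c[i],z=.009)[:2].round(4)) for i in range(1,k) if s[i,4]>5]
E
python3 - <<'E'
from tb import *
for f in('h1','h2'):
    p=cv2.imread(f'pics/{f}_side.png')[...,::-1]
    print(f,*blobs(p),sep='\n ')
E
```

```text
h1
 (array([312.8, 224.3]), 12, array([ 0.6016, -0.1432]))
 (array([289. , 226.5]), 12, array([ 0.6772, -0.13  ]))
 (array([279. , 231.5]), 12, array([ 0.7066, -0.1055]))
 (array([305.1, 232.4]), 11, array([ 0.6235, -0.1046]))
 (array([249.3, 242. ]), 103, array([ 0.7936, -0.0544]))
h2
 (array([312.2, 224.3]), 12, array([ 0.6032, -0.1431]))
 (array([286.5, 226.5]), 12, array([ 0.6852, -0.1297]))
 (array([275. , 231.8]), 10, array([ 0.7192, -0.1036]))
 (array([304. , 232.5]), 12, array([ 0.6269, -0.1039]))
 (array([249.3, 242. ]), 103, array([ 0.7936, -0.0544]))
```

The beads are slowing strongly: the fastest is at 0.12 m/s and decelerating. The stage's 20 mm high +x face is fixed and the beads lie in front of it, so I can sweep them against it with the scoop just as I did with the tray wall. I'll level, raise and turn the scoop back.

Request:
move_arm --increments "0 3 0 15 0.0207 -0.162 0; 0 8 2 15 0.0207 -0.162 0; 0 18 3 10 0 0 0.18; 0 20 3 5 0 0 0.18; 0 20 3 0 0 0 0.18; 0 20 3 0 0 0 0.18; 0 20 3 0 0 0 0.18; 0 20 3 0 0 0 0.18"

```text
t: 18.05
eef_pos: [0.6027, -0.122, 0.1905]
tool_rot: [-0.0, 0.823, 0.567, 0.001]
contact_force: [-0.2, 0.2, -0.9]
gripper_width: 0.177
```

```bash
python3 - <<'E'
from tb import *
st()
p,d=vision.read_camera('side');cv2.imwrite('pics/i1.png',cv2.resize(p[180:270,220:350,::-1],None,fx=6,fy=6,interpolation=cv2.INTER_CUBIC))
print(*blobs(p),sep='\n')
p,d=vision.read_camera('top');cv2.imwrite('pics/i1t.png',cv2.resize(p[140:300,260:460,::-1],None,fx=4,fy=4,interpolation=cv2.INTER_CUBIC))
E
```

```text
t 18.05 pos [ 0.6027 -0.122   0.1905] jawyaw -0.364 z [ 0.001  0.001 -1.   ] q [ 0.29  0.43 -0.26  1.73  0.13  0.99 -0.37] F [-0.2  0.2 -0.9] M [-0.01  0.03  0.02] w 0.177
(array([311.2, 195.1]), 57, array([ 0.6166, -0.2925]))
(array([312.2, 224.3]), 12, array([ 0.6032, -0.1431]))
(array([285.2, 226.5]), 10, array([ 0.6894, -0.1296]))
(array([270.4, 232.4]), 13, array([ 0.7335, -0.1004]))
(array([303.6, 232.6]), 13, array([ 0.628 , -0.1033]))
(array([249.3, 242. ]), 103, array([ 0.7936, -0.0544]))
```

View pics/i1.png

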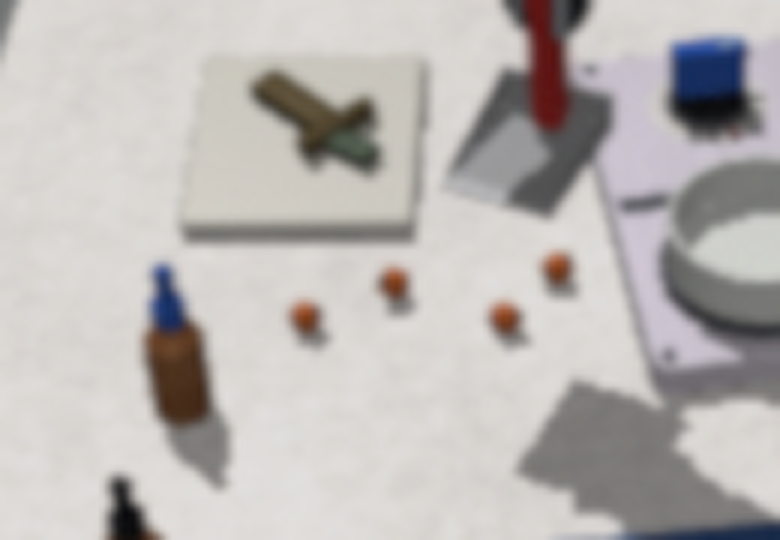

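View pics/i1t.png

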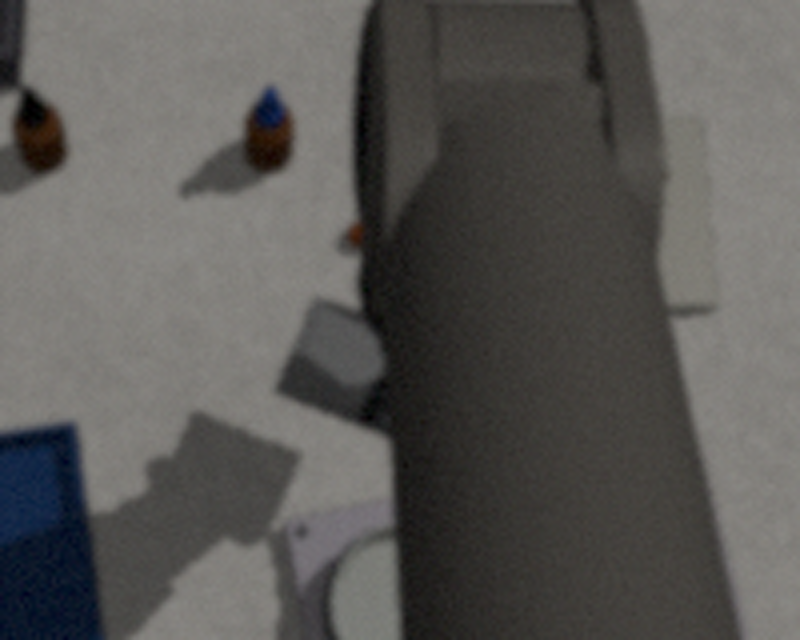

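```bash
python3 - <<'E'
from h import *
S=np.array([.5105,-.2012]);a=.2274
M=np.array([[np.cos(a),np.sin(a)],[-np.sin(a),np.cos(a)]])
for k,u in dict(A=(312.2,224.3),D=(303.6,232.6),B=(285.2,226.5),C=(270.4,232.4)).items():
    X=unproj('side',u[0]-.7,u[1]-.6,z=.009)[:2];print(k,X.round(4),(M@(X-S)).round(4))
print('topC',unproj('top',349.2,198.1,z=.009).round(4))
# stage corners seen by side: px of near corner
W=cloud('top',np.load('top0.npy'));p=np.load('top0p.npy').astype(int);r=p[...,0];b=p[...,2];g=p[...,1]
m=(r>1.6*b+8)&(W[...,0]>.7)&(W[...,1]<0)&(W[...,1]>-.1);print('bottle b',W[m].mean(0).round(4),np.percentile(W[m],[5,95],axis=0).round(3))
m=(abs(W[...,0]-.74)<.1)&(abs(W[...,1]+.24)<.1)&(W[...,2]>.006)&(W[...,2]<.016);print('pad',np.percentile(W[m],[1,99],axis=0).round(3))
c=np.array([[-.0,.0]])
for lx,ly in((.3,.045),(.075,.045),(.32,.04),(.14,.045)):
    print(lx,ly,(S+M.T@np.array([lx,ly])).round(4))
E
```

```text
A [ 0.6058 -0.146 ] [0.1053 0.0323]
D [ 0.6305 -0.106 ] [0.1384 0.0656]
B [ 0.692  -0.1323] [0.1923 0.0262]
C [ 0.7361 -0.103 ] [0.2419 0.0448]
topC [ 0.7356 -0.101   0.009 ]
bottle b [ 1.3482 -0.0469 -0.33  ] [[ 0.776 -0.09  -0.739]
 [ 1.959 -0.011  0.056]]
pad [[ 0.688 -0.323  0.007]
 [ 0.817 -0.176  0.016]]
0.3 0.045 [ 0.7926 -0.0897]
0.075 0.045 [ 0.5734 -0.1405]
0.32 0.04 [ 0.8132 -0.0901]
0.14 0.045 [ 0.6368 -0.1258]
```

Bead C from the top camera, (0.736, -0.101), agrees with the side camera. In the stage frame the beads lie at ly 26 to 66 mm, so one sweep towards the stage face can take all four. I'll move behind the farthest, keeping clear of the blue-topped bottle.

Request:
move_arm --increments "0 18 2.5 0 0 0 0.18; 0 18 2.5 0 0 0 0.18; 0 18 2.5 0 0 0 0.18; 0 18 2.5 0 0 0 0.18; 0 18 2.5 0 0 0 0.18; 0 18 2.5 0 0 0 0.18; 0 18 2.5 0 0 0 0.18; 0 18 2.5 0 0 0 0.18"

```text
t: 19.15
eef_pos: [0.7458, -0.1024, 0.1902]
tool_rot: [-0.001, 0.246, 0.969, -0.0]
contact_force: [0.7, 0.4, -0.6]
gripper_width: 0.175
```

Request:
move_arm --increments "0 18.5 2.6 0 0 0 0.18; 0 18.5 2.6 0 0 0 0.18; 0 18.5 2.6 0 0 0 0.18; 0 18.5 2.6 0 0 0 0.18; 0 0 0 -20 0 0 0; 0 0 0 -30 0 0 0; 0 0 0 -25 0 0 0; 0 0 0 -10 0 0 0"

```text
t: 20.15
eef_pos: [0.8182, -0.0919, 0.1021]
tool_rot: [-0.003, -0.109, 0.994, -0.0]
contact_force: [-0.7, -0.4, -0.8]
gripper_width: 0.174
```

```bash
python3 look.py side pics/j1.png .74 -.1 .03 48 8
```

```text
t 20.15 pos [ 0.8182 -0.0919  0.1021] jawyaw 1.789 z [-0.006 -0.001 -1.   ] q [ 0.36  0.92 -0.63  1.18  0.53  1.21  1.52] F [-0.7 -0.4 -0.8] M [-0.03 -0.03 -0.01] w 0.174
t 20.15 pos [ 0.8182 -0.0919  0.1021] jawyaw 1.789 z [-0.006 -0.001 -1.   ] q [ 0.36  0.92 -0.63  1.18  0.53  1.21  1.52] F [-0.7 -0.4 -0.8] M [-0.03 -0.03 -0.01] w 0.174
origin 219 179
```

View pics/j1.png

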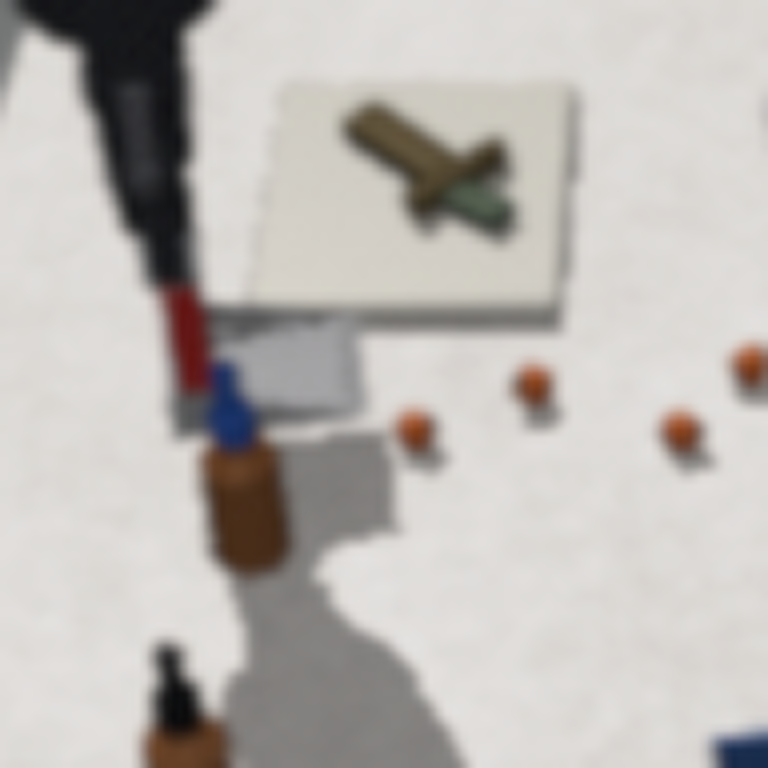

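Request:
move_arm --increments "0 0 0 -12 0 0 0; 0 0 0 -12 0 0 0; 0 0 0 -9 0 0 0; 0 0 0 -5 0 0 0; 0 0 0 -1.5 0 0 0; 0 0 0 -1 0 0 0; 0 0 0 -0.5 0 0 0; 0 0 0 0 0 0 0"

```text
t: 21.2
eef_pos: [0.8202, -0.0914, 0.0645]
tool_rot: [-0.001, -0.11, 0.994, 0.0]
contact_force: [-0.2, -0.3, -1.4]
gripper_width: 0.178
```

```bash
python3 look.py side pics/j2.png .74 -.1 .03 48 8
```

```text
t 21.20 pos [ 0.8202 -0.0914  0.0645] jawyaw 1.790 z [-0.001 -0.    -1.   ] q [ 0.36  0.96 -0.62  1.2   0.55  1.15  1.51] F [-0.2 -0.3 -1.4] M [ 0.06 -0.   -0.02] w 0.178
t 21.20 pos [ 0.8202 -0.0914  0.0645] jawyaw 1.790 z [-0.001 -0.    -1.   ] q [ 0.36  0.96 -0.62  1.2   0.55  1.15  1.51] F [-0.2 -0.3 -1.4] M [ 0.06 -0.   -0.02] w 0.178
origin 219 179
```

View pics/j2.png

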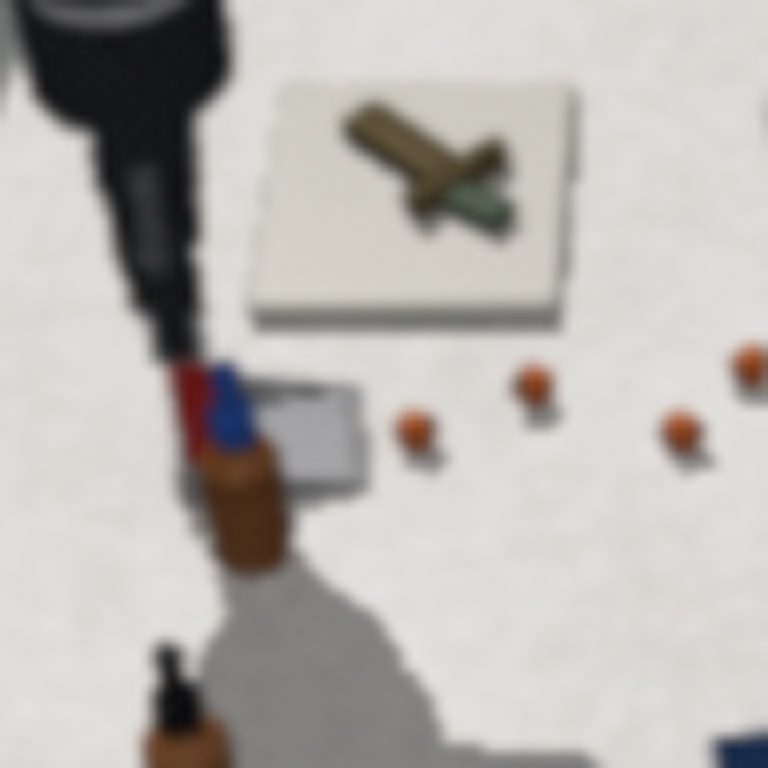

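Request:
move_arm --increments "0 0 0 -1.5 0 0 0; 0 0 0 -1 0 0 0; 0 0 0 -0.7 0 0 0; 0 -5.8 -1.35 0 0 0 0; 0 -9.7 -2.25 0 0 0 0; 0 -9.7 -2.25 0 0 0 0; 0 -9.7 -2.25 0 0 0 0; 0 -9.7 -2.25 0 0 0 0"

```text
t: 22.25
eef_pos: [0.7768, -0.1014, 0.0627]
tool_rot: [0.001, -0.11, 0.994, 0.0]
contact_force: [3.2, -0.1, 5.1]
gripper_width: 0.177
```

```bash
python3 look.py side pics/j3.png .70 -.1 .03 48 8
```

```text
t 22.25 pos [ 0.7768 -0.1014  0.0627] jawyaw 1.790 z [ 0.003  0.001 -1.   ] q [ 0.41  0.9  -0.63  1.34  0.55  1.08  1.49] F [ 3.2 -0.1  5.1] M [ 0.14 -0.58  0.01] w 0.177
t 22.25 pos [ 0.7768 -0.1014  0.0627] jawyaw 1.790 z [ 0.003  0.001 -1.   ] q [ 0.41  0.9  -0.63  1.34  0.55  1.08  1.49] F [ 3.2 -0.1  5.1] M [ 0.14 -0.58  0.01] w 0.177
origin 232 179
```

View pics/j3.png

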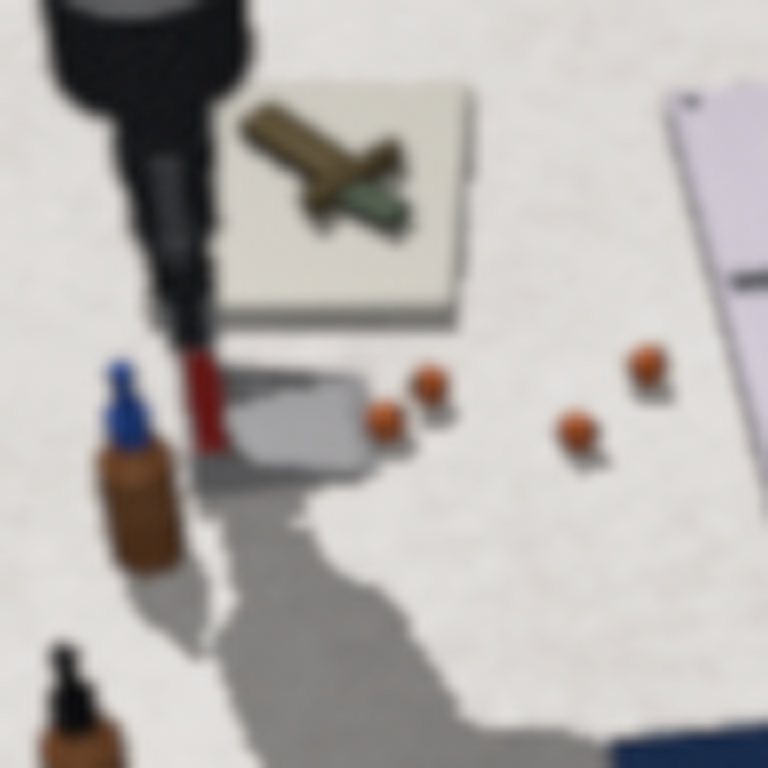

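Request:
move_arm --increments "0 -10.1 -0.6 0 0 0 0; 0 -10.1 -0.6 0 0 0 0; 0 -10.1 -0.6 0 0 0 0; 0 -10.1 -0.6 0 0 0 0; 0 -10.1 -0.6 0 0 0 0; 0 -9.7 -2.25 0 0 0 0; 0 -9.7 -2.25 0 0 0 0; 0 -6 -1.4 0 0 0 0"

```text
t: 23.3
eef_pos: [0.701, -0.1104, 0.0627]
tool_rot: [0.001, -0.11, 0.994, -0.0]
contact_force: [3.2, 1.1, 5.6]
gripper_width: 0.175
```

```bash
python3 look.py side pics/j4.png .64 -.1 .03 45 8
```

```text
t 23.30 pos [ 0.701  -0.1104  0.0627] jawyaw 1.790 z [ 0.003  0.    -1.   ] q [ 0.49  0.8  -0.65  1.55  0.55  0.98  1.46] F [3.2 1.1 5.6] M [ 0.13 -0.59  0.04] w 0.175
t 23.30 pos [ 0.701  -0.1104  0.0627] jawyaw 1.790 z [ 0.003  0.    -1.   ] q [ 0.49  0.8  -0.65  1.55  0.55  0.98  1.46] F [3.2 1.1 5.6] M [ 0.13 -0.59  0.04] w 0.175
origin 254 183
```

View pics/j4.png

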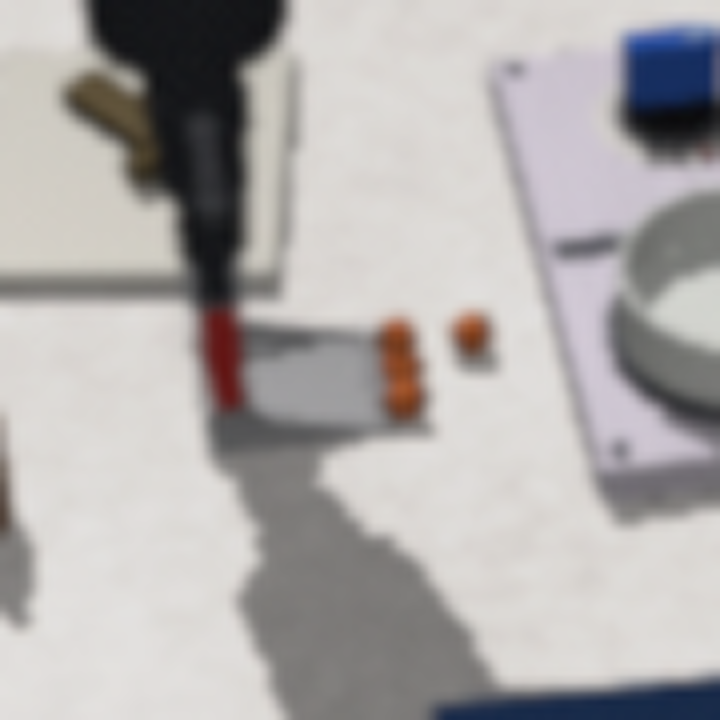

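Three beads ride abreast at the nose, with the fourth straight ahead. On towards the stage face.

Request:
move_arm --increments "0 -6.8 -1.55 0 0 0 0; 0 -6.8 -1.55 0 0 0 0; 0 -6.8 -1.55 0 0 0 0; 0 -6.8 -1.55 0 0 0 0; 0 -5.8 -1.35 0 0 0 0; 0 -4.9 -1.1 0 0 0 0; 0 -3.9 -0.9 0 0 0 0; 0 -2.9 -0.7 0 0 0 0"

```text
t: 24.35
eef_pos: [0.6567, -0.1205, 0.0626]
tool_rot: [0.002, -0.11, 0.994, 0.0]
contact_force: [3.1, 1.2, 5.8]
gripper_width: 0.174
```

```bash
python3 look.py side pics/j5.png .60 -.1 .03 45 8
```

```text
t 24.35 pos [ 0.6567 -0.1205  0.0626] jawyaw 1.791 z [ 0.003  0.    -1.   ] q [ 0.54  0.74 -0.66  1.66  0.55  0.92  1.46] F [3.1 1.2 5.8] M [ 0.16 -0.58  0.  ] w 0.174
t 24.35 pos [ 0.6567 -0.1205  0.0626] jawyaw 1.791 z [ 0.003  0.    -1.   ] q [ 0.54  0.74 -0.66  1.66  0.55  0.92  1.46] F [3.1 1.2 5.8] M [ 0.16 -0.58  0.  ] w 0.174
origin 267 183
```

View pics/j5.png

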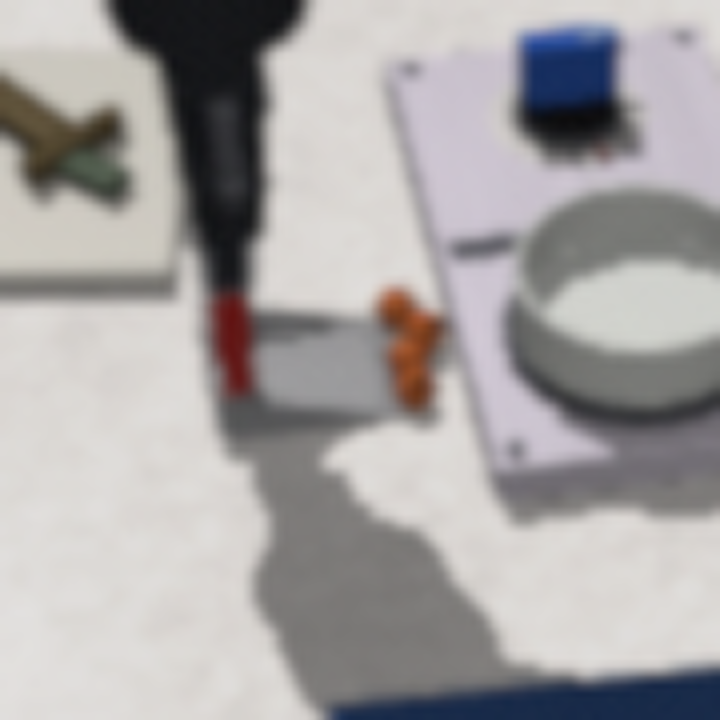

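```bash
cat > sf.py <<'E'
from h import *
S=np.array([.5105,-.2012]);a=.2274
M=np.array([[np.cos(a),np.sin(a)],[-np.sin(a),np.cos(a)]])
def sfr(u,v,z=.009):
    X=unproj('side',u-.7,v-.6,z=z)[:2];return (M@(X-S)).round(4)
E
python3 - <<'E'
from sf import *
for c in((395,307),(425,328),(406,355),(412,383)): print(sfr(c[0]/8+267-.44,c[1]/8+183-.44))
print('post',M@(np.array([.6567,-.1205])-S))
E
```

```text
[0.0908 0.0185]
[0.081  0.0333]
[0.0912 0.0477]
[0.0917 0.0644]
post [0.16062963 0.04566236]
```

The beads sit at ly 18 to 64 mm, so I'll centre the pan between the outer two by shifting about -4 mm, then keep pushing.

Request:
move_arm --increments "0 -0.1 -2.1 0 0 0 0; 0 -0.1 -2.1 0 0 0 0; 0 -3.4 -0.8 0 0 0 0; 0 -3.4 -0.8 0 0 0 0; 0 -3.4 -0.8 0 0 0 0; 0 -2.9 -0.7 0 0 0 0; 0 0 0 0 0 0 0; 0 0 0 0 0 0 0"

```text
t: 25.4
eef_pos: [0.6435, -0.1277, 0.0626]
tool_rot: [0.002, -0.11, 0.994, 0.0]
contact_force: [3.7, 0.7, 7.2]
gripper_width: 0.179
```

```bash
python3 look.py side pics/j6.png .58 -.11 .03 40 9;python3 -c "
from sf import *
print(M@(np.array(bot.get_obs()['eef_pos'][:2])-S))"
```

```text
t 25.40 pos [ 0.6435 -0.1277  0.0626] jawyaw 1.791 z [ 0.003  0.    -1.   ] q [ 0.56  0.73 -0.66  1.69  0.55  0.91  1.47] F [3.7 0.7 7.2] M [ 0.26 -0.51 -0.03] w 0.179
t 25.40 pos [ 0.6435 -0.1277  0.0626] jawyaw 1.791 z [ 0.003  0.    -1.   ] q [ 0.56  0.73 -0.66  1.69  0.55  0.91  1.47] F [3.7 0.7 7.2] M [ 0.26 -0.51 -0.03] w 0.179
origin 278 186
[0.14612104 0.0416451 ]
```

View pics/j6.png

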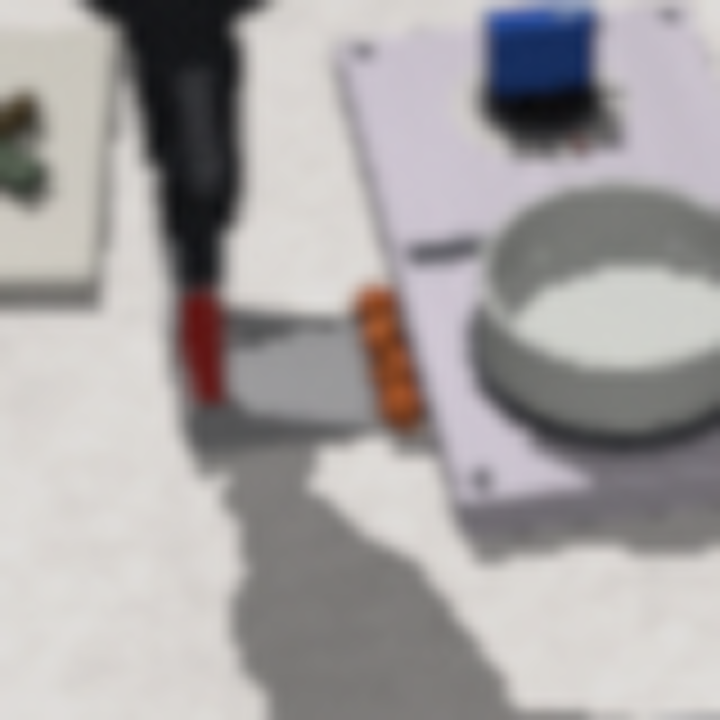

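```bash
python3 - <<'E'
from sf import *
p=np.load('last_sidep.npy');crop(p,300,205,340,245,16,'pics/j6b.png')
for c in((376,303),(382,330),(392,362),(402,400)): print(sfr(c[0]/9+278-.44,c[1]/9+186-.44))
E
```

```text
[0.0785 0.0124]
[0.0789 0.0272]
[0.0783 0.0447]
[0.0783 0.0649]
```

View pics/j6b.png

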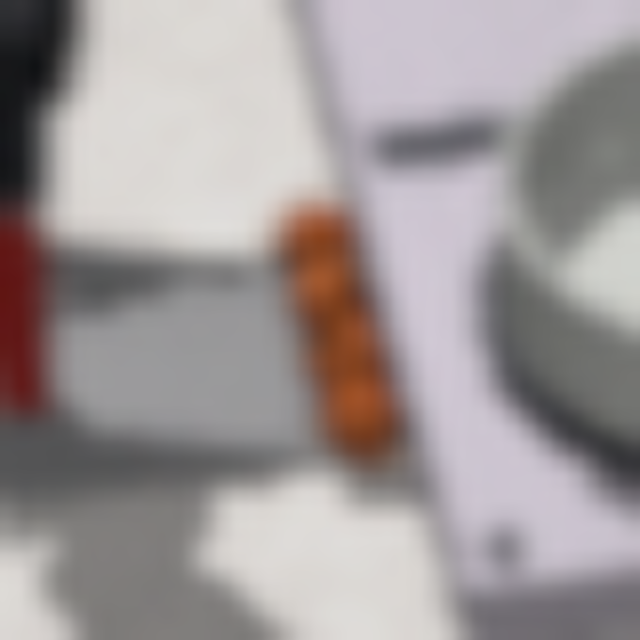

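Four abreast (72 mm) cannot fit the 56 mm pan. I'll take the three at ly 27 to 65 now by re-centring at 47, and then fetch the fourth in the same scoop.

Request:
move_arm --increments "0 1.9 0.4 0 0 0 0; 0 -0.7 2.9 0 0 0 0; 0 -0.7 2.9 0 0 0 0; 0 -2.4 -0.6 0 0 0 0; 0 -2.9 -0.7 0 0 0 0; 0 -2.9 -0.7 0 0 0 0; 0 -2.9 -0.7 0 0 0 0; 0 -1.5 -0.3 0 0 0 0"

```text
t: 26.45
eef_pos: [0.6317, -0.1246, 0.0627]
tool_rot: [0.002, -0.11, 0.994, -0.0]
contact_force: [5.3, 1.2, 6.5]
gripper_width: 0.177
```

```bash
python3 look.py side pics/j7.png .58 -.11 .03 30 12;python3 -c "
from sf import *
print(M@(np.array(bot.get_obs()['eef_pos'][:2])-S))"
```

```text
t 26.45 pos [ 0.6317 -0.1246  0.0627] jawyaw 1.791 z [ 0.004  0.    -1.   ] q [ 0.57  0.71 -0.67  1.73  0.54  0.89  1.46] F [5.3 1.2 6.5] M [ 0.19 -1.    0.03] w 0.177
t 26.45 pos [ 0.6317 -0.1246  0.0627] jawyaw 1.791 z [ 0.004  0.    -1.   ] q [ 0.57  0.71 -0.67  1.73  0.54  0.89  1.46] F [5.3 1.2 6.5] M [ 0.19 -1.    0.03] w 0.177
origin 288 196
[0.13537667 0.04733948]
```

View pics/j7.png

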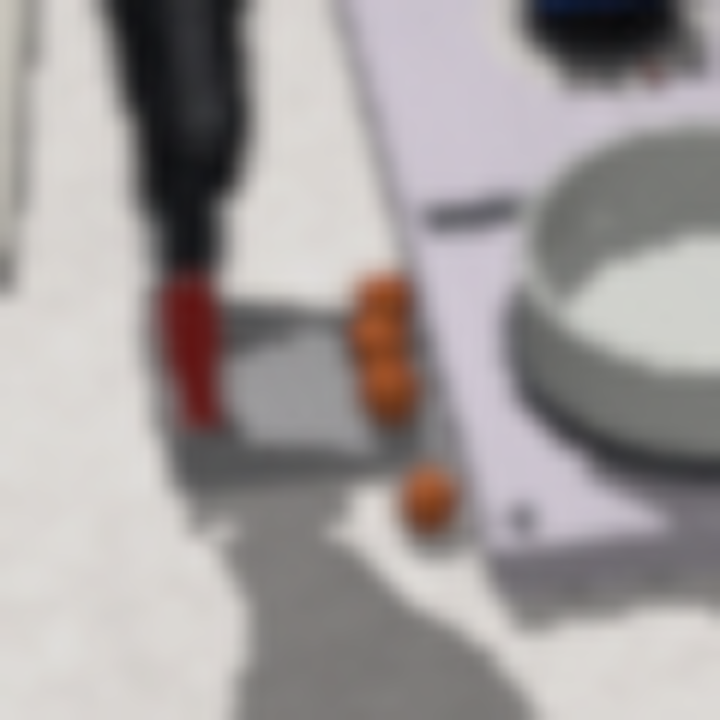

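```bash
python3 - <<'E'
from sf import *
for c in((384,300),(380,335),(390,388),(430,500)): print(sfr(c[0]/12+288-.46,c[1]/12+196-.46,z=.011))
E
```

```text
[0.0793 0.021 ]
[0.0828 0.0347]
[0.0838 0.0559]
[0.081  0.1002]
```

Two beads are in the pan, the near one straddles the pan's far side wall, and one slipped out at (430,500). I'll shift the pan -8 mm so the straddling one drops in.

Request:
move_arm --increments "0 0.5 -1.9 0 0 0 0; 0 0.4 -1.9 0 0 0 0; 0 0.4 -1.9 0 0 0 0; 0 0.4 -1.9 0 0 0 0; 0 0.4 -1.9 0 0 0 0; 0 0 0 0 0 0 0; 0 0 0 0 0 0 0; 0 0 0 0 0 0 0"

```text
t: 27.5
eef_pos: [0.6335, -0.1314, 0.0627]
tool_rot: [0.002, -0.11, 0.994, 0.002]
contact_force: [2.2, 5.3, 7.8]
gripper_width: 0.174
```

```bash
python3 look.py side pics/j8.png .58 -.11 .03 30 12;python3 -c "
from sf import *
print(M@(np.array(bot.get_obs()['eef_pos'][:2])-S))"
```

```text
t 27.50 pos [ 0.6335 -0.1314  0.0627] jawyaw 1.792 z [ 0.003  0.003 -1.   ] q [ 0.58  0.72 -0.67  1.72  0.54  0.9   1.47] F [2.2 5.3 7.8] M [ 1.22 -0.36 -0.18] w 0.174
t 27.50 pos [ 0.6335 -0.1314  0.0627] jawyaw 1.792 z [ 0.003  0.003 -1.   ] q [ 0.58  0.72 -0.67  1.72  0.54  0.9   1.47] F [2.2 5.3 7.8] M [ 1.22 -0.36 -0.18] w 0.174
origin 288 196
[0.13557587 0.04030942]
```

View pics/j8.png

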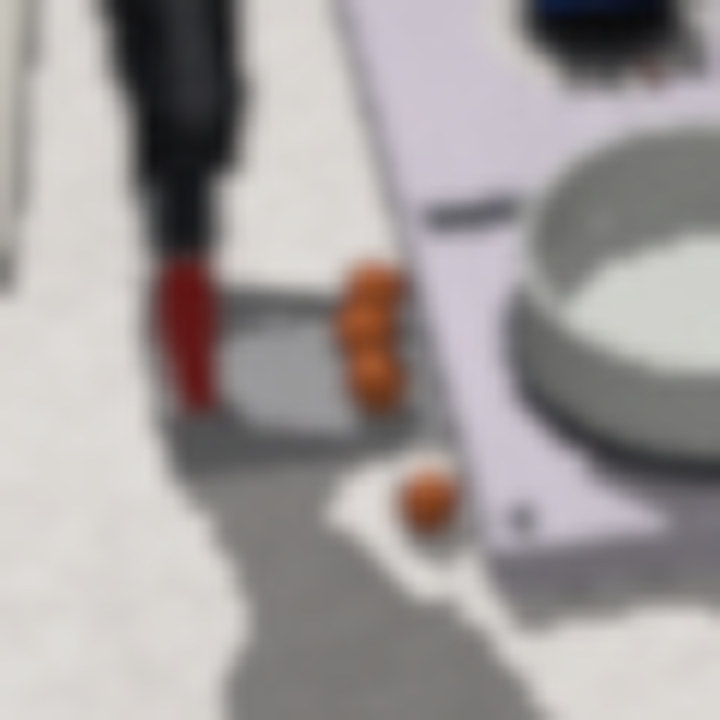

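Request:
move_arm --increments "0 3 0.7 0.7 -0.011 0.049 0; 0 3 0.7 0.5 -0.011 0.049 0; 0 2 0.5 0 0 0 0; 0 3 0.7 0 0 0 0; 0 3 0.7 0 0 0 0; 0 3 0.7 0 0 0 0; 0 3 0.7 0 0 0 0; 0 0 0 0 0 0 0"

```text
t: 28.55
eef_pos: [0.6497, -0.1307, 0.0623]
tool_rot: [-0.052, -0.109, 0.993, -0.006]
contact_force: [-4.0, -0.9, 6.1]
gripper_width: 0.179
```

```bash
python3 look.py side pics/j9.png .59 -.11 .03 32 12;python3 -c "
from sf import *
print(M@(np.array(bot.get_obs()['eef_pos'][:2])-S))"
```

```text
t 28.55 pos [ 0.6497 -0.1307  0.0623] jawyaw 1.790 z [-0.102 -0.023 -0.994] q [ 0.51  0.78 -0.64  1.59  0.53  1.06  1.48] F [-4.  -0.9  6.1] M [-0.11  0.93 -0.02] w 0.179
t 28.55 pos [ 0.6497 -0.1307  0.0623] jawyaw 1.790 z [-0.102 -0.023 -0.994] q [ 0.51  0.78 -0.64  1.59  0.53  1.06  1.48] F [-4.  -0.9  6.1] M [-0.11  0.93 -0.02] w 0.179
origin 283 194
[0.15145083 0.03728411]
```

View pics/j9.png

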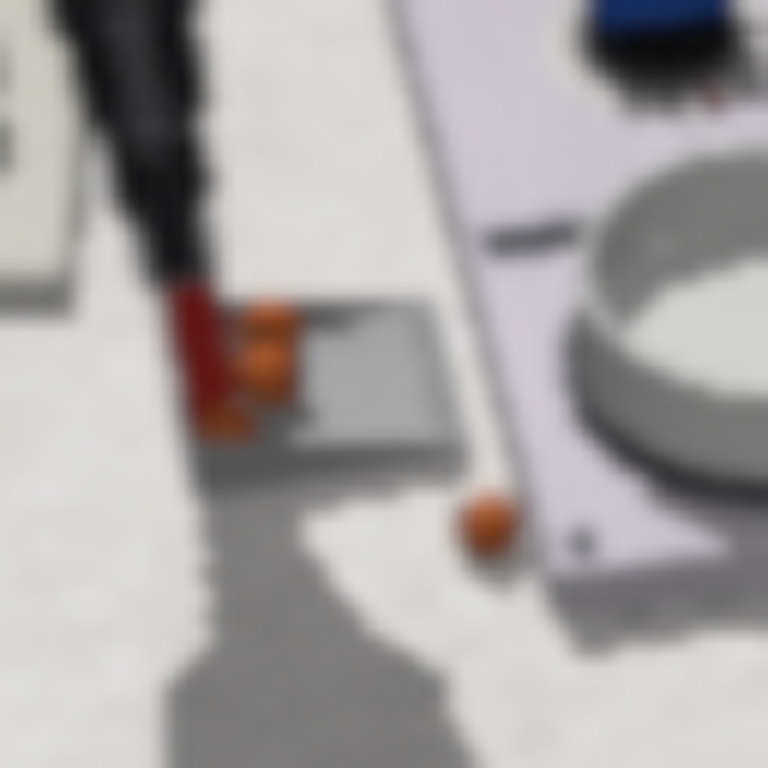

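All three are now at the back of the pan. The fourth is at (488,523) by the face. I'll back off and go over to it with the pan still nose-up.

Request:
move_arm --increments "0 8.8 2 1 0 0 0; 0 8.8 2 0.5 0 0 0; 0 -2.2 9.5 0 0 0 0; 0 -2.7 11.7 0 0 0 0; 0 -2.7 11.7 0 0 0 0; 0 -2.7 11.7 0 0 0 0; 0 -2.5 11 0 0 0 0; 0 0 0 0 0 0 0"

```text
t: 29.6
eef_pos: [0.6562, -0.0685, 0.0639]
tool_rot: [-0.051, -0.111, 0.993, -0.005]
contact_force: [0.2, 1.0, -1.8]
gripper_width: 0.175
```

```bash
python3 look.py side pics/k1.png .58 -.07 .03 36 10;python3 -c "
from sf import *
print(M@(np.array(bot.get_obs()['eef_pos'][:2])-S))"
```

```text
t 29.60 pos [ 0.6562 -0.0685  0.0639] jawyaw 1.793 z [-0.099 -0.022 -0.995] q [ 0.43  0.77 -0.65  1.6   0.52  1.06  1.4 ] F [ 0.2  1.  -1.8] M [ 0.02 -0.2   0.03] w 0.175
t 29.60 pos [ 0.6562 -0.0685  0.0639] jawyaw 1.793 z [-0.099 -0.022 -0.995] q [ 0.43  0.77 -0.65  1.6   0.52  1.06  1.4 ] F [ 0.2  1.  -1.8] M [ 0.02 -0.2   0.03] w 0.175
origin 282 199
[0.17174736 0.09521054]
```

View pics/k1.png

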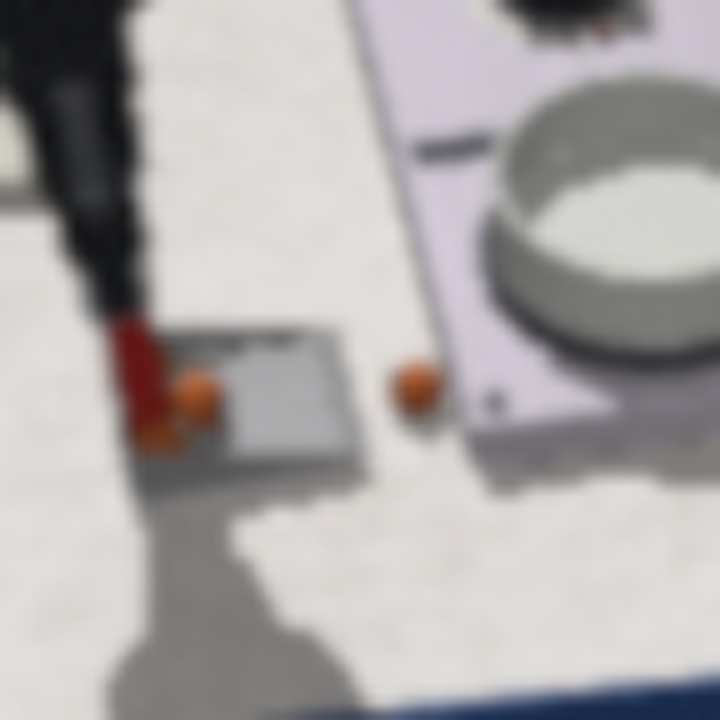

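Request:
move_arm --increments "0 -1.9 -0.4 -0.8 0.008 -0.034 0; 0 -1.9 -0.4 -0.8 0.008 -0.034 0; 0 -1.9 -0.4 -0.8 0.007 -0.032 0; 0 -1.9 -0.4 0 0 0 0; 0 -3.4 -0.8 0 0 0 0; 0 -3.9 -0.9 0 0 0 0; 0 -3.9 -0.9 0 0 0 0; 0 -3.9 -0.9 0 0 0 0"

```text
t: 30.65
eef_pos: [0.6358, -0.0752, 0.0627]
tool_rot: [0.002, -0.11, 0.994, 0.0]
contact_force: [3.1, 0.9, 6.7]
gripper_width: 0.176
```

Request:
move_arm --increments "0 -2.9 -0.7 0 0 0 0; 0 -2.9 -0.7 0 0 0 0; 0 -2.9 -0.7 0 0 0 0; 0 -1.9 -0.4 0 0 0 0; 0 -1.9 -0.4 0 0 0 0; 0 -1 -0.2 0 0 0 0; 0 0 0 0 0 0 0; 0 0 0 0 0 0 0"

```text
t: 31.65
eef_pos: [0.6224, -0.0784, 0.0627]
tool_rot: [0.002, -0.11, 0.994, 0.0]
contact_force: [4.0, 0.2, 6.1]
gripper_width: 0.174
```

```bash
python3 look.py side pics/k2.png .58 -.07 .03 36 10;python3 -c "
from sf import *
print(M@(np.array(bot.get_obs()['eef_pos'][:2])-S))"
```

```text
t 31.65 pos [ 0.6224 -0.0784  0.0627] jawyaw 1.790 z [ 0.005  0.001 -1.   ] q [ 0.51  0.69 -0.67  1.77  0.55  0.87  1.38] F [4.  0.2 6.1] M [ 0.16 -0.55  0.  ] w 0.174
t 31.65 pos [ 0.6224 -0.0784  0.0627] jawyaw 1.790 z [ 0.005  0.001 -1.   ] q [ 0.51  0.69 -0.67  1.77  0.55  0.87  1.38] F [4.  0.2 6.1] M [ 0.16 -0.55  0.  ] w 0.174
origin 282 199
[0.13668379 0.09446228]
```

View pics/k2.png

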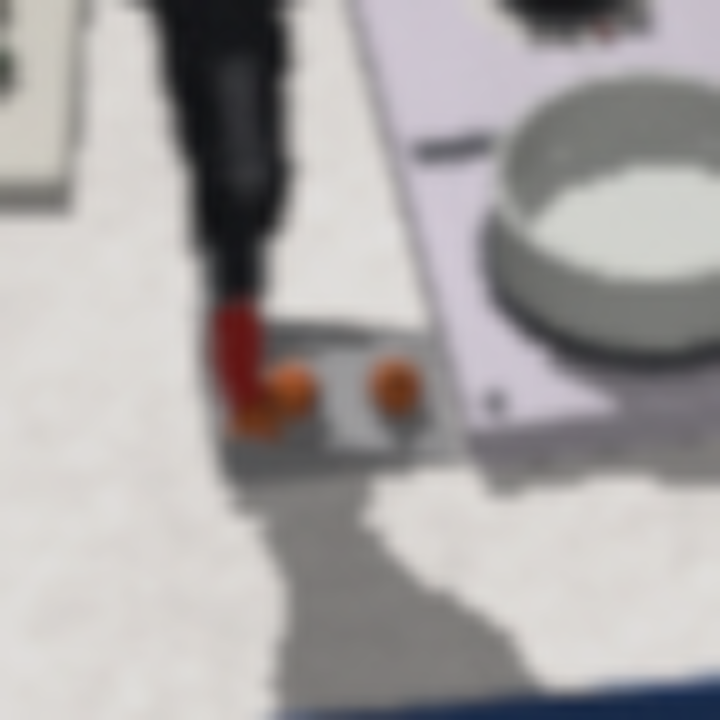

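All four beads are in the scoop (one is hidden behind the post). Tilt nose-up and lift. This time I'll keep the nose up until it is over the dish.

Request:
move_arm --increments "0 2.9 0.7 0.9 -0.011 0.049 0; 0 2.9 0.7 0.8 -0.011 0.049 0; 0 2.9 0.7 0.6 -0.011 0.049 0; 0 2.9 0.7 0.5 -0.011 0.049 0; 0 2 0.4 8 0 0 0; 0 1 0.2 15 0 0 0; 0 0 0 20 0 0 0; 0 0 0 20 0 0 0"

```text
t: 32.7
eef_pos: [0.6348, -0.0753, 0.1293]
tool_rot: [-0.099, -0.109, 0.989, -0.011]
contact_force: [-0.1, 0.1, -1.9]
gripper_width: 0.178
```

```bash
python3 look.py side pics/k3.png .60 -.07 .08 40 9
```

```text
t 32.70 pos [ 0.6348 -0.0753  0.1293] jawyaw 1.790 z [-0.193 -0.043 -0.98 ] q [ 0.43  0.72 -0.67  1.54  0.46  1.25  1.44] F [-0.1  0.1 -1.9] M [ 0.04 -0.3   0.01] w 0.178
t 32.70 pos [ 0.6348 -0.0753  0.1293] jawyaw 1.790 z [-0.193 -0.043 -0.98 ] q [ 0.43  0.72 -0.67  1.54  0.46  1.25  1.44] F [-0.1  0.1 -1.9] M [ 0.04 -0.3   0.01] w 0.178
origin 271 183
```

View pics/k3.png

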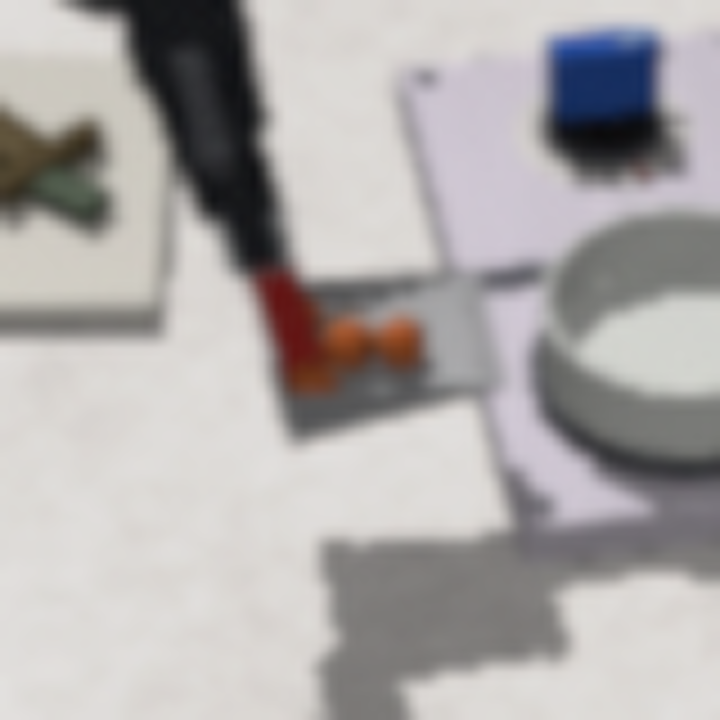

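Request:
move_arm --increments "0 -4 -8 8 0 0 -0.1; 0 -8 -14 10 0 0 -0.15; 0 -12 -16 8 0 0 -0.16; 0 -14 -17 4 0 0 -0.16; 0 -14 -17 0 0 0 -0.16; 0 -14 -17 0 0 0 -0.16; 0 -14 -17 0 0 0 -0.16; 0 -14 -16 0 0 0 -0.16"

```text
t: 33.75
eef_pos: [0.5403, -0.1978, 0.1579]
tool_rot: [-0.087, 0.475, 0.874, 0.048]
contact_force: [0.0, -0.9, -0.6]
gripper_width: 0.175
```

Request:
move_arm --increments "0 -13 -15 0 0 0 -0.16; 0 -9 -10 -5 0 0 -0.13; 0 -3 -3 -8 0 0 -0.06; 0 0 0 -8 0 0 0; 0 0 0 -6 0 0 0; 0 0 0 0 0 0 0; 0 0 0 0 0 0 0; 0 0 0 0 0 0 0"

```text
t: 34.75
eef_pos: [0.5161, -0.2249, 0.1303]
tool_rot: [-0.078, 0.618, 0.78, 0.062]
contact_force: [0.0, -0.2, -1.5]
gripper_width: 0.175
```

```bash
python3 look.py side pics/k4.png .51 -.16 .08 45 8;  python3 - <<'E'
from chk import *
o=bot.get_obs();q=o['tool_rot'];R=Ro.from_quat([q[1],q[2],q[3],q[0]]).as_matrix()
f=scoop_pts(o,R);print('nose',f(-45,0,0).round(4),f(-45,30,0).round(4),f(-45,-30,0).round(4),'back',f(30,0,0).round(4))
E
```

```text
t 34.75 pos [ 0.5161 -0.2249  0.1303] jawyaw 0.231 z [-0.044  0.194 -0.98 ] q [ 0.7   0.51 -0.41  1.8   0.03  0.97  0.54] F [ 0.  -0.2 -1.5] M [-0.28 -0.08  0.01] w 0.175
t 34.75 pos [ 0.5161 -0.2249  0.1303] jawyaw 0.231 z [-0.044  0.194 -0.98 ] q [ 0.7   0.51 -0.41  1.8   0.03  0.97  0.54] F [ 0.  -0.2 -1.5] M [-0.28 -0.08  0.01] w 0.175
origin 296 159
nose [ 0.4987 -0.1511  0.0834] [ 0.5279 -0.1443  0.0835] [ 0.4695 -0.158   0.0834] back [ 0.5156 -0.2227  0.0685]
```

View pics/k4.png

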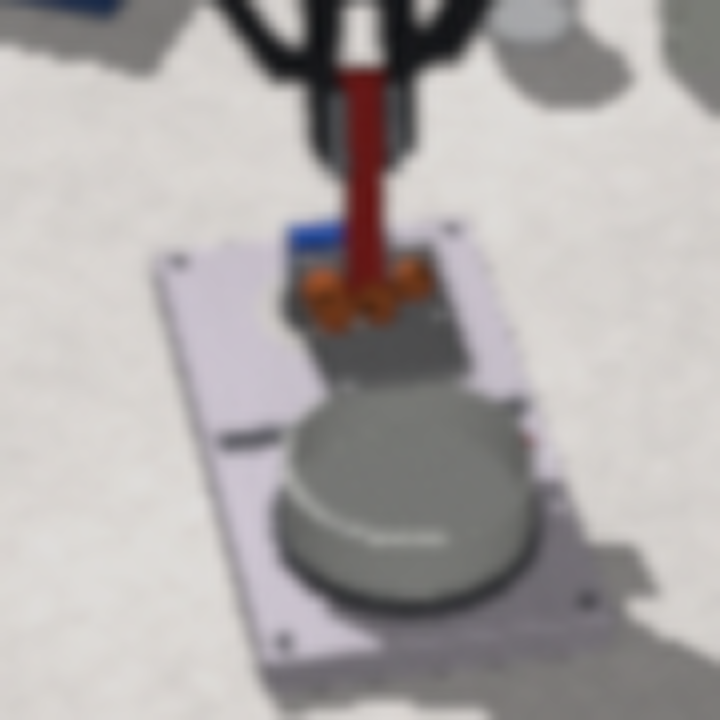

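All four beads are in view in the pan. The nose is at (0.499, -0.151, 0.083), over the dish interior. Tip about the nose.

Request:
move_arm --increments "0 -1.1 4.9 0 -0.0973 -0.0229 0; 0 -1.3 5.6 0 -0.0973 -0.0229 0; 0 -1.5 6.2 0 -0.0973 -0.0229 0; 0 -1.6 6.8 0 -0.0973 -0.0229 0; 0 -1.7 7.3 0.5 -0.0973 -0.0229 0; 0 -1.8 7.8 0.5 -0.0973 -0.0229 0; 0 -1.9 8.1 1 -0.0973 -0.0229 0; 0 -2 8.4 1 -0.0973 -0.0229 0"

```text
t: 35.8
eef_pos: [0.5035, -0.1691, 0.1339]
tool_rot: [0.234, 0.593, 0.748, -0.183]
contact_force: [-0.2, 0.4, -1.3]
gripper_width: 0.173
```

```bash
python3 look.py side pics/k5.png .50 -.15 .06 45 8;  python3 - <<'E'
from chk import *
o=bot.get_obs();q=o['tool_rot'];R=Ro.from_quat([q[1],q[2],q[3],q[0]]).as_matrix()
f=scoop_pts(o,R);print('nose',f(-45,0,0).round(4),'back',f(30,0,0).round(4))
E
```

```text
t 35.80 pos [ 0.5035 -0.1691  0.1339] jawyaw 0.232 z [ 0.133 -0.551 -0.824] q [-0.06  0.36 -0.12  2.18  0.96  0.82 -0.69] F [-0.2  0.4 -1.3] M [ 0.74  0.21 -0.  ] w 0.173
t 35.80 pos [ 0.5035 -0.1691  0.1339] jawyaw 0.232 z [ 0.133 -0.551 -0.824] q [-0.06  0.36 -0.12  2.18  0.96  0.82 -0.69] F [-0.2  0.4 -1.3] M [ 0.74  0.21 -0.  ] w 0.173
origin 299 166
nose [ 0.4991 -0.1469  0.0454] back [ 0.5135 -0.2069  0.0879]
```

View pics/k5.png

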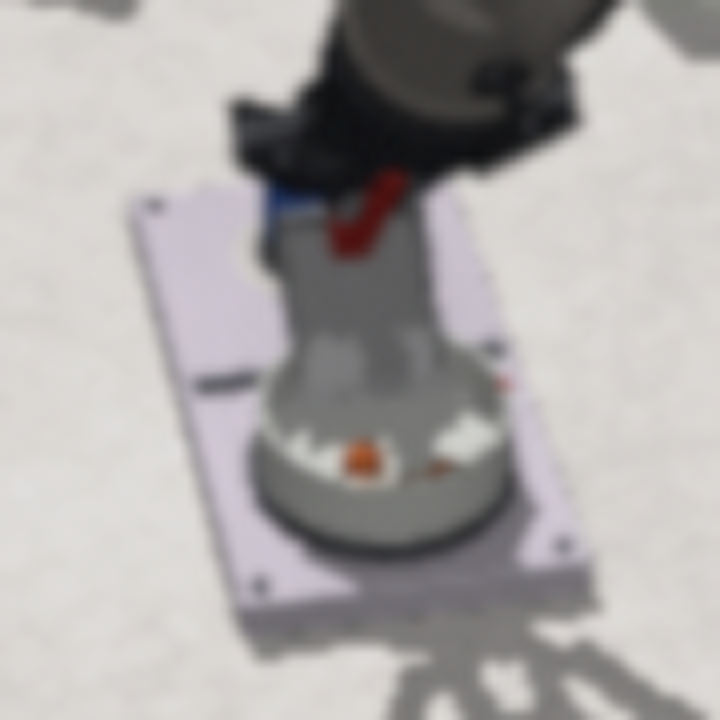

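The pan is empty and beads are in the dish. Now I'll level, lift and head back to the mat.

Request:
move_arm --increments "0 0 0 15 0.1465 0.0353 0; 0 0 0 15 0.1465 0.0353 0; 0 0 5 12 0.1465 0.0353 0; 0 2 15 8 0.1465 0.0353 0; 0 4 38 0 0 0 0.14; 0 4 42 0 0 0 0.14; 0 4 42 0 0 0 0.14; 0 4 42 0 0 0 0.14"

```text
t: 36.85
eef_pos: [0.5209, 0.0148, 0.1819]
tool_rot: [0.004, 0.378, 0.926, -0.003]
contact_force: [0.2, -0.9, -0.3]
gripper_width: 0.175
```

```bash
python3 look.py side pics/l1.png .50 -.14 .05 35 10; python3 look.py top pics/l1t.png .50 -.14 .05 35 10
```

```text
t 36.85 pos [0.5209 0.0148 0.1819] jawyaw 0.795 z [ 0.005 -0.01  -1.   ] q [ 0.22  0.32 -0.45  1.95  0.19  0.91  0.47] F [ 0.2 -0.9 -0.3] M [ 0.    0.01 -0.  ] w 0.175
t 36.85 pos [0.5209 0.0148 0.1819] jawyaw 0.795 z [ 0.005 -0.01  -1.   ] q [ 0.22  0.32 -0.45  1.95  0.19  0.91  0.47] F [ 0.2 -0.9 -0.3] M [ 0.    0.01 -0.  ] w 0.175
origin 309 181
t 36.90 pos [0.5212 0.0221 0.1824] jawyaw 0.808 z [ 0.007 -0.005 -1.   ] q [ 0.22  0.32 -0.46  1.95  0.18  0.91  0.47] F [0.2 5.8 0.5] M [ 0.44 -0.06 -0.04] w 0.177
t 36.90 pos [0.5212 0.0221 0.1824] jawyaw 0.808 z [ 0.007 -0.005 -1.   ] q [ 0.22  0.32 -0.46  1.95  0.18  0.91  0.47] F [0.2 5.8 0.5] M [ 0.44 -0.06 -0.04] w 0.177
origin 329 254
```

View pics/l1.png

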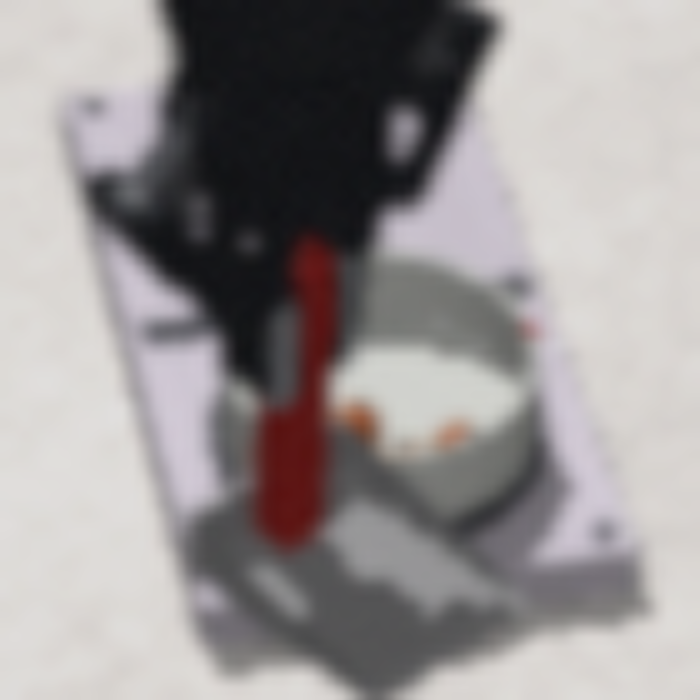

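View pics/l1t.png

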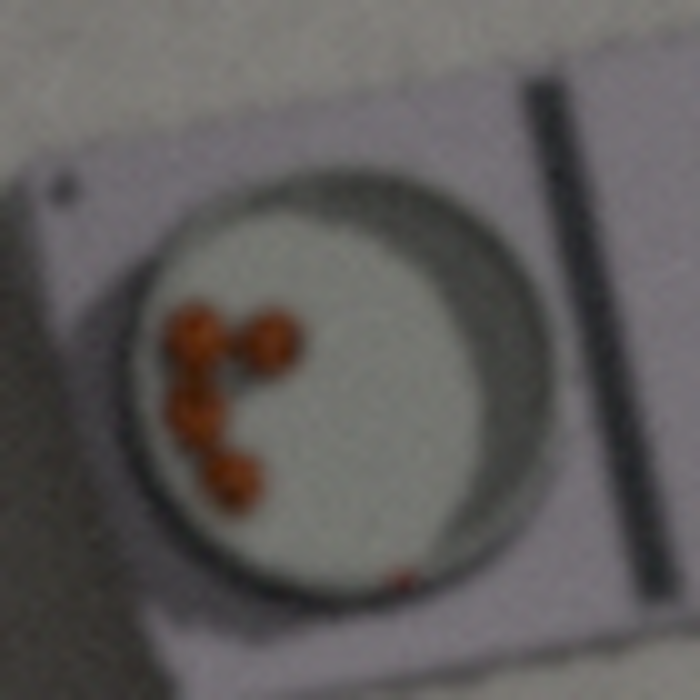

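All four beads lie in the dish, at crop (195,338), (270,343), (195,415) and (235,478). On to the mat.

Request:
move_arm --increments "0 3 40 0 0 0 0.135; 0 3 42 0 0 0 0.135; 0 3 42 0 0 0 0.135; 0 3 42 0 0 0 0.135; 0 3 42 0 0 0 0.135; 0 2 40 0 0 0 0.13; 0 0 0 -30 0 0 0; 0 0 0 -35 0 0 0"

```text
t: 37.95
eef_pos: [0.5385, 0.262, 0.1164]
tool_rot: [0.006, -0.012, 1.0, -0.002]
contact_force: [-0.6, 0.4, -1.3]
gripper_width: 0.177
```

```bash
python3 look.py side pics/m1.png .53 .26 .05 42 8
```

```text
t 37.95 pos [0.5385 0.262  0.1164] jawyaw 1.596 z [ 0.012 -0.003 -1.   ] q [-0.1   0.55 -0.62  1.82  0.42  0.89  0.69] F [-0.6  0.4 -1.3] M [ 0.01 -0.03  0.02] w 0.177
t 37.95 pos [0.5385 0.262  0.1164] jawyaw 1.596 z [ 0.012 -0.003 -1.   ] q [-0.1   0.55 -0.62  1.82  0.42  0.89  0.69] F [-0.6  0.4 -1.3] M [ 0.01 -0.03  0.02] w 0.177
origin 288 278
```

View pics/m1.png

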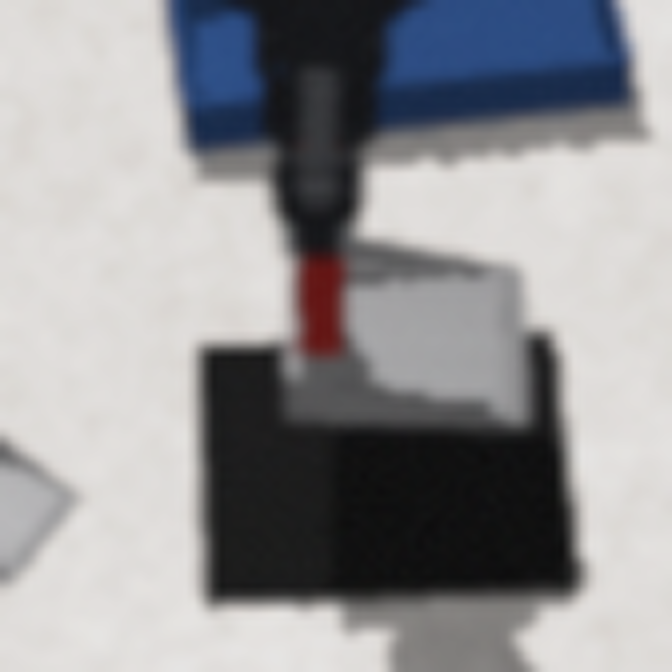

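Request:
move_arm --increments "0 0 3.5 -15 0.003 0.012 0; 0 0 3.5 -15 0 0 0; 0 0 0 -12 0 0 0; 0 0 0 -6 0 0 0; 0 0 0 -2 0 0 0; 0 0 0 -1.2 0 0 0; 0 0 0 -0.6 0 0 0; 0 0 0 0 0 0 0"

```text
t: 39.0
eef_pos: [0.5378, 0.269, 0.0653]
tool_rot: [-0.0, -0.013, 1.0, -0.001]
contact_force: [-0.0, -0.8, 4.8]
gripper_width: 0.176
```

```bash
python3 -c "
from h import *
st()"
```

```text
t 39.00 pos [0.5378 0.269  0.0653] jawyaw 1.596 z [-0.    -0.002 -1.   ] q [-0.13  0.63 -0.59  1.83  0.46  0.82  0.64] F [-0.  -0.8  4.8] M [-0.21  0.3   0.07] w 0.176
```

Request:
move_arm --increments "0.7 0 0 0 0 0 0; 0.7 0 0 0 0 0 0; 0.7 0 0 0 0 0 0; 0.7 0 0 0 0 0 0; 0.7 0 0 12 0 0 0; 0.7 0 0 20 0 0 0; 0.7 0 0 30 0 0 0; 0.7 0 0 35 0 0 0"

```text
t: 40.0
eef_pos: [0.5373, 0.269, 0.1637]
tool_rot: [-0.0, -0.013, 1.0, -0.001]
contact_force: [0.1, -0.1, 0.7]
gripper_width: 0.7
```

```bash
python3 look.py side pics/m2.png .53 .26 .05 42 8
```

```text
t 40.00 pos [0.5373 0.269  0.1637] jawyaw 1.596 z [-0.001 -0.001 -1.   ] q [-0.08  0.51 -0.65  1.77  0.36  0.99  0.72] F [ 0.1 -0.1  0.7] M [ 0.05 -0.02 -0.03] w 0.700
t 40.00 pos [0.5373 0.269  0.1637] jawyaw 1.596 z [-0.001 -0.001 -1.   ] q [-0.08  0.51 -0.65  1.77  0.36  0.99  0.72] F [ 0.1 -0.1  0.7] M [ 0.05 -0.02 -0.03] w 0.700
origin 288 278
```

View pics/m2.png

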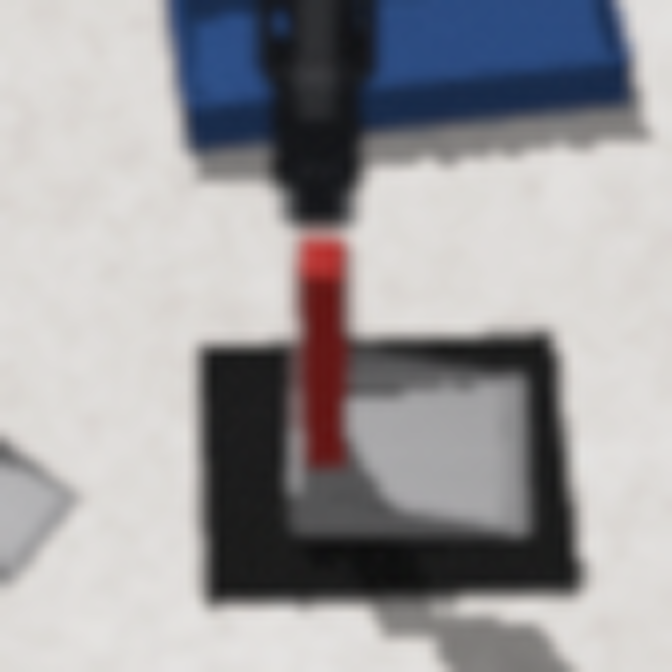

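The scoop stands upright, centred on the mat and let go. Now the knob.

Request:
move_arm --increments "0.7 0 -15 20 0 0 0.02; 0.7 2 -40 15 0 0 0.02; 0.7 3 -50 0 0 0 0.02; 0.7 3 -50 0 0 0 0.02; 0.7 2 -50 0 0 0 0.02; 0.7 0 -50 0 0 0 0.02; 0.7 0 -50 0 0 0 0.02; 0.7 -2 -50 0 0 0 0.02"

```text
t: 41.05
eef_pos: [0.5456, -0.0876, 0.1981]
tool_rot: [0.0, -0.093, 0.996, -0.001]
contact_force: [0.9, -0.4, -0.3]
gripper_width: 0.698
```

```bash
python3 look.py top pics/n1.png .527 -.274 .05 30 12; python3 - <<'E'
from fit import *
p=np.load('last_topp.npy').astype(int);r,g,b=p[...,0],p[...,1],p[...,2]
m=big(win((b>1.3*r+5)&(b>g+8),400,255,445,305));print(m.sum())
ys,xs=np.nonzero(m);print(xs.min(),xs.max(),ys.min(),ys.max())
for mm in(hull(m),m.astype(float)):
    print(fit({'top':mm},(.042,.014,.034,.064),[.527,-.2735,.24]))
E
```

```text
t 41.05 pos [ 0.5456 -0.0876  0.1981] jawyaw 1.757 z [ 0.001 -0.002 -1.   ] q [ 0.56  0.38 -0.64  1.85  0.27  0.99  1.56] F [ 0.9 -0.4 -0.3] M [ 0.03 -0.01  0.01] w 0.698
t 41.05 pos [ 0.5456 -0.0876  0.1981] jawyaw 1.757 z [ 0.001 -0.002 -1.   ] q [ 0.56  0.38 -0.64  1.85  0.27  0.99  1.56] F [ 0.9 -0.4 -0.3] M [ 0.03 -0.01  0.01] w 0.698
origin 392 249
86
419 428 271 287
(array([ 0.52993163, -0.27569132,  0.33466706]), np.float64(104.4313725490196))
(array([ 0.5313693 , -0.28107115,  0.5763457 ]), np.float64(120.22745098039218))
```

View pics/n1.png

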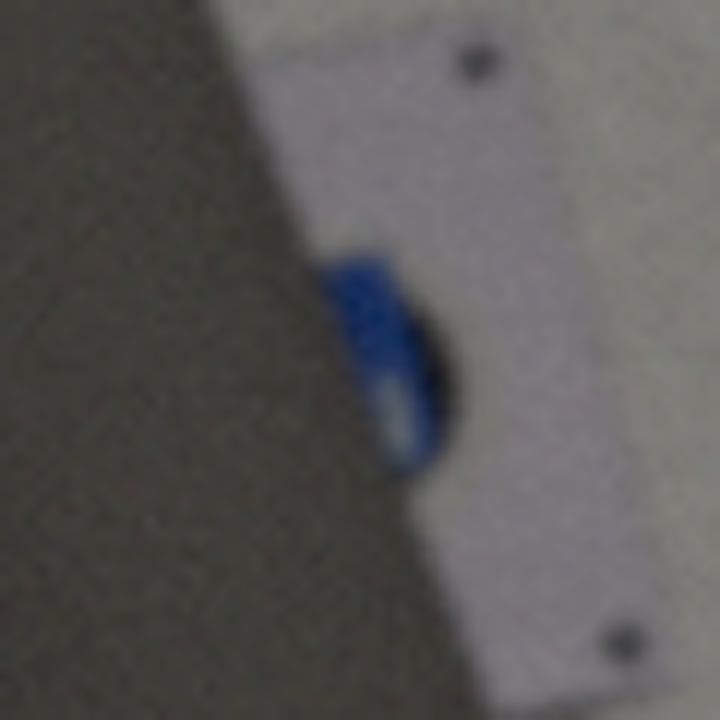

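```bash
python3 - <<'E'
from h import *
def up(c,z,o,s): return unproj('top',o[0]+c[0]/s-.46,o[1]+c[1]/s-.46,z=z)[:2]
def yaw(a,b): d=a-b;return np.arctan2(d[1],d[0])
o,s=(392,249),12
print('right edge',yaw(up((388,262),.064,o,s),up((442,445),.064,o,s)))
print('white line',yaw(up((388,378),.064,o,s),up((405,450),.064,o,s)))
print('plate', yaw(up((525,50),.02,o,s),up((648,620),.02,o,s)))
P=[up(c,.064,o,s) for c in((388,257),(325,262),(442,450),(398,478))];print(np.round(P,4), 'white end',up((405,455),.064,o,s))
# initial image edges
p=np.load('top0p.npy');crop(p,405,262,440,300,18,'pics/n2.png')
E
```

```text
right edge 0.27075227364917137
white line 0.2161019610889302
plate 0.1881276545222289
[[ 0.5477 -0.2749]
 [ 0.5463 -0.2627]
 [ 0.5105 -0.2847]
 [ 0.5048 -0.2761]] white end [ 0.50928386 -0.27754653]
```

View pics/n2.png

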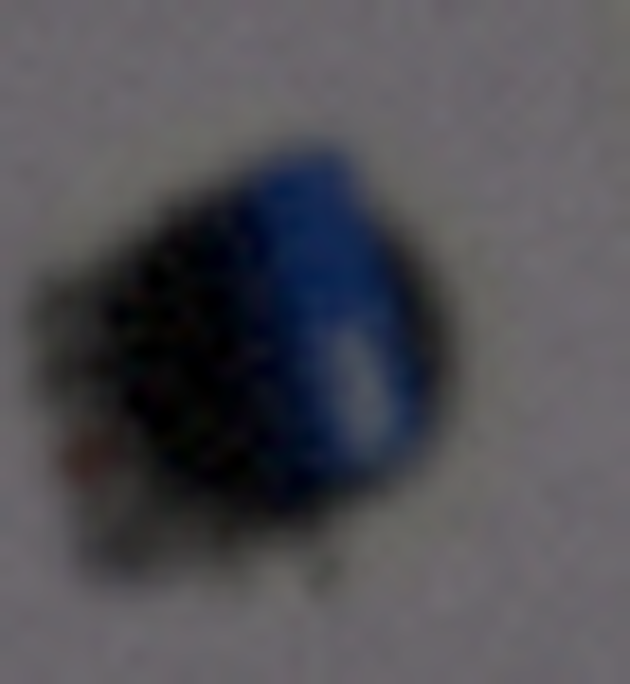

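Request:
move_arm --increments "0.7 -4.5 -46 0 0 0 0.012; 0.7 -4.5 -46 0 0 0 0.012; 0.7 -4.5 -46 0 0 0 0.012; 0.7 -4.8 -48.6 -10 0 0 0.013; 0.7 0 0 -35 0 0 0; 0.7 0 0 -35 0 0 0; 0.7 0 0 -25 0 0 0; 0.7 0 0 -10 0 0 0"

```text
t: 42.1
eef_pos: [0.5268, -0.2724, 0.0812]
tool_rot: [-0.001, -0.117, 0.993, -0.001]
contact_force: [-0.3, -0.8, -0.1]
gripper_width: 0.699
```

```bash
python3 look.py side pics/o1.png .52 -.26 .05 35 10;python3 look.py top pics/o1t.png .52 -.26 .05 35 10
```

```text
t 42.10 pos [ 0.5268 -0.2724  0.0812] jawyaw 1.805 z [-0.002 -0.002 -1.   ] q [ 0.77  0.58 -0.52  1.85  0.39  0.82  1.85] F [-0.3 -0.8 -0.1] M [0.02 0.01 0.02] w 0.699
t 42.10 pos [ 0.5268 -0.2724  0.0812] jawyaw 1.805 z [-0.002 -0.002 -1.   ] q [ 0.77  0.58 -0.52  1.85  0.39  0.82  1.85] F [-0.3 -0.8 -0.1] M [0.02 0.01 0.02] w 0.699
origin 304 157
t 42.15 pos [ 0.5266 -0.2723  0.0807] jawyaw 1.805 z [-0.002 -0.001 -1.   ] q [ 0.76  0.58 -0.52  1.85  0.39  0.82  1.85] F [-1.3 -0.2 -0.9] M [-0.02 -0.    0.02] w 0.705
t 42.15 pos [ 0.5266 -0.2723  0.0807] jawyaw 1.805 z [-0.002 -0.001 -1.   ] q [ 0.76  0.58 -0.52  1.85  0.39  0.82  1.85] F [-1.3 -0.2 -0.9] M [-0.02 -0.    0.02] w 0.705
origin 381 247
```

View pics/o1.png

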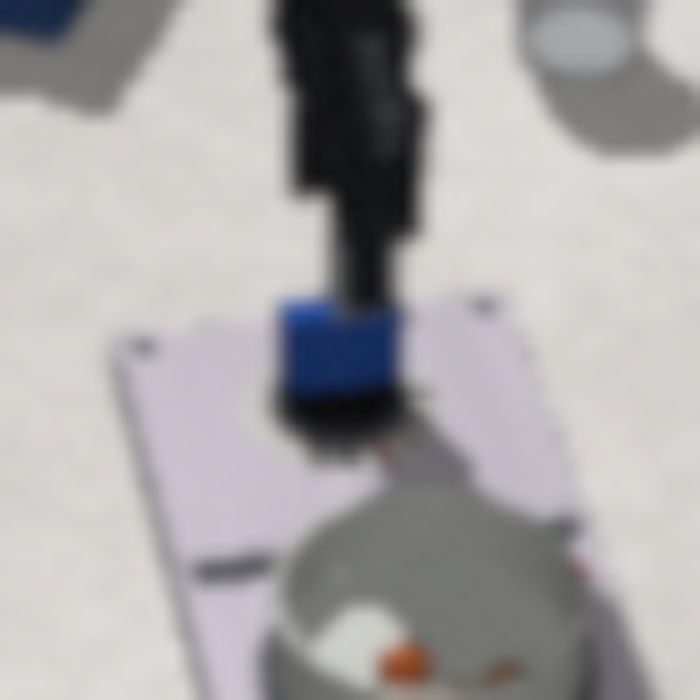

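Request:
move_arm --increments "0.7 0.4 -1.7 -15 0 0 0; 0.7 0 0 -15 0 0 0; 0.7 0 0 -8 0 0 0; 0.7 0 0 -2 0 0 0; 0 0 0 0 0 0 0; 0 0 0 0 0 0 0; 0 0 0 0 0 0 0; 0 0 0 0 0 0 0" --newtons 50

```text
t: 43.2
eef_pos: [0.5274, -0.2729, 0.0422]
tool_rot: [-0.001, -0.117, 0.993, -0.0]
contact_force: [-2.6, 5.1, 6.4]
gripper_width: 0.149
```

Request:
move_arm --increments "0 0 0 0 0 0 0; 0 0 0 0 0 0 0; 0 0 0 0 0 0 0; 0 0 0 0 0 0 0; 0 0 0 0 0 0 0; 0 0 0 0 0 0 0; 0 0 0 0 0 0 0; 0 0 0 0 0 0 0"

```text
t: 44.2
eef_pos: [0.5274, -0.2729, 0.0422]
tool_rot: [-0.001, -0.117, 0.993, -0.0]
contact_force: [-2.7, 4.6, 5.5]
gripper_width: 0.152
```

```bash
python3 -c "
from h import *
st();print(bot.get_obs()['torque'])"
```

```text
t 44.20 pos [ 0.5274 -0.2729  0.0422] jawyaw 1.805 z [-0.001 -0.001 -1.   ] q [ 0.74  0.63 -0.5   1.86  0.43  0.75  1.82] F [-2.7  4.6  5.5] M [ 0.88  0.52 -0.24] w 0.152
[ 0.87847673  0.52059706 -0.23671838]
```

The bar is gripped (opening 0.152, about 14 mm). I'll turn clockwise, stopping a bit short to check.

Request:
move_arm --increments "0 -0.2 0.5 0.5 0 0 -0.1; 0 0 0 0 0 0 -0.16; 0 0 0 0 0 0 -0.16; 0 0 0 0 0 0 -0.16; 0 0 0 0 0 0 -0.16; 0 0 0 0 0 0 -0.16; 0 0 0 0 0 0 -0.16; 0 0 0 0 0 0 -0.12"

```text
t: 45.2
eef_pos: [0.527, -0.2735, 0.0422]
tool_rot: [-0.001, 0.457, 0.889, -0.0]
contact_force: [-0.3, 0.2, -0.5]
gripper_width: 0.147
```

Request:
move_arm --increments "0 0 0 0 0 0 -0.04; 0 0 0 0 0 0 -0.02; 0 0 0 0 0 0 -0.01; 0 0 0 0 0 0 0; 0 0 0 0 0 0 0; 0 0 0 0 0 0 0; 0 0 0 0 0 0 0; 0 0 0 0 0 0 0"

```text
t: 46.2
eef_pos: [0.527, -0.2736, 0.0422]
tool_rot: [-0.001, 0.486, 0.874, -0.0]
contact_force: [-3.3, 2.4, 5.4]
gripper_width: 0.152
```

```bash
python3 look.py side pics/p1.png .51 -.24 .05 35 10;python3 look.py top pics/p1t.png .51 -.24 .05 35 10
```

```text
t 46.20 pos [ 0.527  -0.2736  0.0422] jawyaw 0.556 z [-0.003  0.001 -1.   ] q [ 0.52  0.59 -0.19  1.88  0.16  0.69  0.79] F [-3.3  2.4  5.4] M [0.58 0.83 0.08] w 0.152
t 46.20 pos [ 0.527  -0.2736  0.0422] jawyaw 0.556 z [-0.003  0.001 -1.   ] q [ 0.52  0.59 -0.19  1.88  0.16  0.69  0.79] F [-3.3  2.4  5.4] M [0.58 0.83 0.08] w 0.152
origin 307 161
t 46.25 pos [ 0.5269 -0.2736  0.0422] jawyaw 0.556 z [-0.003  0.001 -1.   ] q [ 0.52  0.59 -0.19  1.88  0.16  0.69  0.79] F [-3.2  3.2  5.3] M [0.61 0.8  0.05] w 0.148
t 46.25 pos [ 0.5269 -0.2736  0.0422] jawyaw 0.556 z [-0.003  0.001 -1.   ] q [ 0.52  0.59 -0.19  1.88  0.16  0.69  0.79] F [-3.2  3.2  5.3] M [0.61 0.8  0.05] w 0.148
origin 372 251
```

View pics/p1.png

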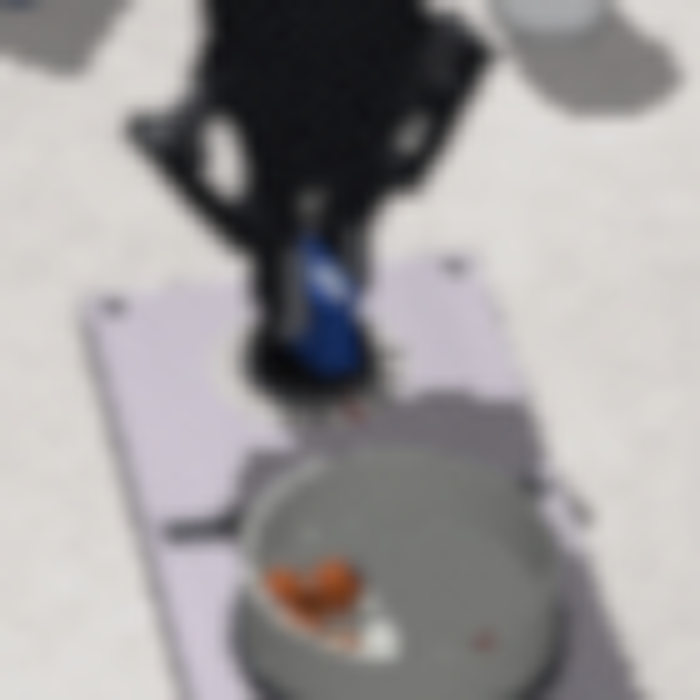

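View pics/p1t.png

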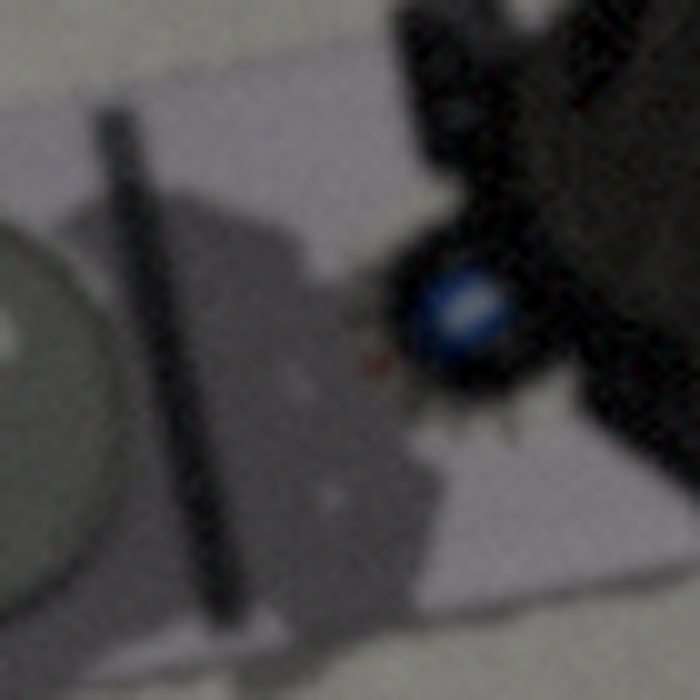

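```bash
python3 - <<'E'
from h import *
K=np.array([.5272,-.2743])
X=unproj('top',372+378/10-.45,251+358/10-.45,z=.021)[:2];d=X-K;print('red top',X,np.hypot(*d),np.arctan2(d[1],d[0]))
X=unproj('side',307+355/10-.45-.7,161+410/10-.45-.6,z=.021)[:2];d=X-K;print('red side',X,np.hypot(*d),np.arctan2(d[1],d[0]))
# initial image red mark
X=unproj('top',405+88/18-.47,262+455/18-.47,z=.021)[:2];d=X-K;print('red top0',X,np.hypot(*d),np.arctan2(d[1],d[0]))
# dish red spot relative rotation: initial vs now
a=[unproj('top',372+437/10,0,z=.06)]
E
```

```text
red top [ 0.5145076  -0.24893486] 0.0283634829240226 2.034753819004045
red side [ 0.51183835 -0.24982833] 0.028893647157097562 2.1313576825148046
red top0 [ 0.51341147 -0.24908981] 0.02873460265866775 2.0712893300621356
```

The pointer direction is 2.127 rad. The red mark measures 2.03, 2.07 and 2.13 in three views, and geometry predicts 2.11. I'll nudge 0.015 further, hold, and do a final check.

Request:
move_arm --increments "0 0 0 0 0 0 -0.015; 0 0 0 0 0 0 0; 0 0 0 0 0 0 0; 0 0 0 0 0 0 0; 0 0 0 0 0 0 0; 0 0 0 0 0 0 0; 0 0 0 0 0 0 0; 0 0 0 0 0 0 0"

```text
t: 47.3
eef_pos: [0.527, -0.2736, 0.0422]
tool_rot: [-0.001, 0.492, 0.87, -0.0]
contact_force: [-3.5, 2.6, 4.7]
gripper_width: 0.155
```

```bash
python3 look.py top pics/q1.png .50 -.16 .03 38 9; python3 look.py side pics/q2.png .52 .1 .03 110 3.4
```

```text
t 47.30 pos [ 0.527  -0.2736  0.0422] jawyaw 0.541 z [-0.003  0.001 -1.   ] q [ 0.51  0.59 -0.18  1.88  0.16  0.69  0.78] F [-3.5  2.6  4.7] M [0.55 0.83 0.1 ] w 0.155
t 47.30 pos [ 0.527  -0.2736  0.0422] jawyaw 0.541 z [-0.003  0.001 -1.   ] q [ 0.51  0.59 -0.18  1.88  0.16  0.69  0.78] F [-3.5  2.6  4.7] M [0.55 0.83 0.1 ] w 0.155
origin 334 252
t 47.35 pos [ 0.5269 -0.2736  0.0422] jawyaw 0.541 z [-0.003  0.001 -1.   ] q [ 0.51  0.59 -0.18  1.88  0.16  0.69  0.78] F [-3.1  2.7  5.8] M [0.58 0.84 0.05] w 0.147
t 47.35 pos [ 0.5269 -0.2736  0.0422] jawyaw 0.541 z [-0.003  0.001 -1.   ] q [ 0.51  0.59 -0.18  1.88  0.16  0.69  0.78] F [-3.1  2.7  5.8] M [0.58 0.84 0.05] w 0.147
origin 226 167
```

View pics/q1.png

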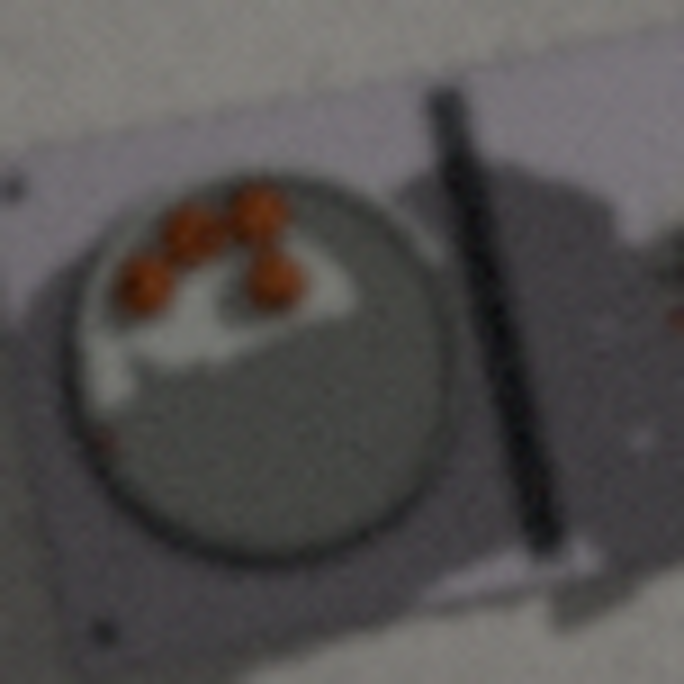

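View pics/q2.png

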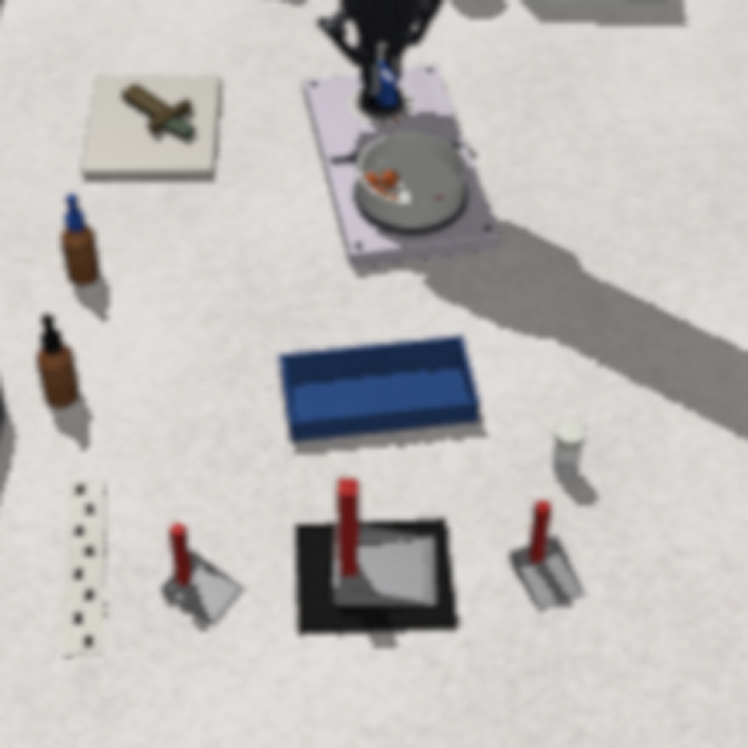

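All four beads are in the dish, the scoop is upright on the mat, and the bystanders are in place. The dish's red spot turned with the knob, so it gives an independent check of the angle.

```bash
python3 - <<'E'
from h import *
D=np.array([.4958,-.1378])
A={}
for k,(f,w) in dict(a=('top0p.npy',(360,303,378,320)),l=('last_topp.npy',(338,293,356,309))).items():
    p=np.load(f).astype(float);x0,y0,x1,y1=w;c=p[y0:y1,x0:x1];s=np.clip(c[...,0]-(c[...,1]+c[...,2])/2-8,0,None)
    yy,xx=np.mgrid[y0:y1,x0:x1];m=s>.4*s.max();u,v=(xx[m]*s[m]).sum()/s[m].sum(),(yy[m]*s[m]).sum()/s[m].sum()
    for z in(.035,.058):
        X=unproj('top',u,v,z=z)[:2]-D;A[k,z]=np.arctan2(X[1],X[0]);print(k,u,v,z,np.hypot(*X).round(4),A[k,z].round(3))
for z in(.035,.058): print(z,(A['a',z]-A['l',z])%(2*np.pi))
E
```

```text
a 368.45569620253167 311.4810126582278 0.035 0.0473 -2.873
a 368.45569620253167 311.4810126582278 0.058 0.0488 -2.929
l 345.38461538461536 300.7307692307692 0.035 0.0474 2.064
l 345.38461538461536 300.7307692307692 0.058 0.0497 2.098
0.035 1.3464208605032333
0.058 1.2563832370223231
```

With the spot on the rim (radius 49 mm fits), the dish has turned 1.256 rad, which matches the third click at 1.257. Handing in.

```bash
python3 -c "
from h import *
st();print(bot.hand_in());st()"
```

```text
t 47.40 pos [ 0.527  -0.2736  0.0422] jawyaw 0.541 z [-0.003  0.001 -1.   ] q [ 0.51  0.59 -0.18  1.88  0.16  0.69  0.78] F [-4.3  3.1  5. ] M [0.58 0.84 0.03] w 0.150
the job is handed in; nothing more can be done
None
the job is handed in; nothing more can be done
```

The job is handed in at 47.4 s of the 72 s limit. All four beads are in the dish, the scoop stands let go on its mat, and the gripper holds the knob at the third click.

- **Spill on the way:** on the first try at the dish I tipped too early and all four beads rolled onto the table. I swept them up with the scoop against the fixed stage face. On the second try I tipped them into the dish. The fingers came near no bead.
- **Last checks:** the top camera shows all four beads in the dish. The side camera shows the scoop upright and centred on the mat, with the bystanders in that view where they stood. The probe and swab pot were outside that last view and not rechecked.
- **Knob angle:** the dish's red spot turned 1.256 rad against the 1.257 target. The jaw angle gives about the same. Sighting the red mark itself was coarser, at 2.03 to 2.13 rad in three views against the 2.11 predicted.
- **Left over:** about 7 N of contact force remained on the tool while it held the knob.

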